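# Dock the code reader and show it the marked end of a glass plate

### The arm

A 6-joint arm with a two-finger parallel gripper is mounted at the origin on the work surface. World frame = base frame: x ahead of the robot, y to its left, z up, the work surface at z = 0. Lengths are in m, angles in rad, forces in N, time in s.
With the tool pointing down it reaches from about 0.3 to 0.95 m from the base axis. Payload 3.1 kg.
Tool frame: the origin (TCP) lies on the front face of the gripper's body, between the roots of the fingers; the fingertips stand 73 mm ahead of it and the grasp point (between the pads) lies 54 mm ahead of it; y points along the fingers, z is the direction in which the jaws open and shut, and the axes are right-handed (so a half turn about y gives the same grasp; the last joint's range is limited). The gripper opens to 85 mm and grips with 20 to 120 N. Pads are 22 mm wide; open, the fingers measure 114 mm over their backs; the gripper's body (76 mm by 85 mm) begins 54 mm behind the grasp point. The pads swing forward as they close: fully open they stand 13 mm farther back than shut.
Start: joints at [1.264, 0.308, 1.634, -0, 1.2, -0.07], TCP at [0.147, 0.608, 0.304] pointing down, gripper open.
Joint ranges: [-3.06, 3.06], [-0.79, 1.96], [0.05, 2.63], [-1.19, 4.34], [0.05, 2.64], [-2.94, 2.94]. Speed limits (rad/s): [2.79, 2.79, 3.14, 3.14, 3.14, 3.14].

### API

Orientations are given as [roll, pitch, yaw] about the fixed x, y, z axes, in that order (R = Rz(yaw) Ry(pitch) Rx(roll)).
In Python, from cell import r, cams, ticket, models gives the robot as it stands.
- The arm moves only by the tool drive_tool, never from a script. Its argument "series" is a list that holds one entry, the list of rows, each a list of 4 numbers: the shift along the tool's x, y, z in cm, then the turn about the tool's y in degrees. In form: [[[tx, ty, tz, turn], ...]]. A call has 1 to 12 rows; each row is the pose to reach, as a shift and turn from the pose measured when the call began, along the tool's axes at that moment; what a row does not reach only later rows make up. A row lasts 1/12 s, in which the tool goes at most 41.7 mm and 7.16 degrees, less where a joint would pass 70% of its speed; a pose out of reach is approached as far as the arm can. A call with a gripper value outside its range is refused whole. "jaw" is the finger opening in cm, from 0 to 8.54, set as the call begins (left out, the last holds). The fingers move at their own pace and stop on an object; "squeeze" is the grip in N (left out, the last holds). Time passes only in rows, so rows that repeat a pose let the fingers close. It gives the time, the measured TCP pose, the force and the opening at its end, in the units of the state.
- r.sense(): the state, without advancing time (a new reading comes with each control period).
- cams.camera(name): name is "scene" or "side" or "wrist"; returns a dict with "img" (480x640x3 uint8, blue, green, red), "camera_matrix" (3x3 intrinsics, pixels), "dist" ([k1, k2, p1, p2, k3] as OpenCV has them; the pictures are not rectified), "cam_to_world" (4x4, takes a point from camera to world coordinates); the wrist camera has in their place "T_tool_cam" (4x4, takes a point from camera to tool coordinates, whose origin is the TCP and whose axes are the tool frame's). Camera axes: x right, y down, z forward; pixel columns grow to the right and rows downward; lengths in m; the calibration is good to about 2 mm. A picture is of the moment at which its call begins: read the wrist's pose just before it. There is no depth.
- ticket.finish_job(): hands the job in, once; it reports no verdict.
Trained networks look in the newest picture that a camera, given by its name, has taken for a name from the list of things; names that differ only in an ending like _2 or _b are one class to them, and where a whole thing is asked for, a point or a joint stands for the part that bears it (a point fixed in the world has none). Each returns a list of dicts, best first, with "p" (0 to 1); they miss things now and then, are a little off and sometimes report something else, mostly with a low value. They report only what shows in the picture. A call takes as long as a camera call. They do not tell look-alikes from the thing itself.
- models.look_for(target, camera): "rect" ([left, top, right, bottom] in pixels, round what is visible of it).
- models.mark_of(target, camera): "location" ([column, row] in pixels: a listed point, or the origin of a listed thing).
The state is a dict: "clock": time; "joint_pos": joint angles; "dq": joint speeds; "joint_torque": joint torques, N m; "tcp_pos": TCP position; "orientation": TCP orientation; "force": force on the tool from outside, world axes, zero at the start; "torque": the same for the moment, N m; "grip_width": finger opening in m.
Only numpy, scipy, OpenCV 4.12 (cv2) and the standard library are available. Lean on these libraries where they do the work, as an engineer would, in place of code of your own. Each camera call takes 0.05 s, during which the arm holds its last target. There are 200 camera calls.

### The job

Put the cordless code reader into its sloped stand, window end down, fully home against the lip, and let go of it. Then take the laser-marked glass plate (the one with a notched corner) out of the rack by its clear end, without ever putting a finger on the frosted end that the notch marks, and hold its code up to the reader: frosted face up and square to the reader's line of sight, code centred in front of the window and about 6 cm from it. Finish still holding it there, in the air and still; leave the two blank plates, the bottle and the caliper where they are.

Things in the scene. Friction and masses are not known exactly. Their poses are not given: they have to be found in the camera images.
- reader: cordless straight code reader, loose, 0.18 kg, lying on its underside. Black body 100 x 40 x 30 mm (x, y, z); a grey snout 35 long, 28 wide leaves its -x end, 9 to 27 mm above the underside. Origin: centre of the black body's underside; x along it, window at -x; z out of its top. Centre of mass 5 to 10 mm from the origin towards the snout. Grip it across y, 40 mm
- reader_window (a point): centre of the window on the end face of the snout, 85 mm from the reader's origin towards -x, 18 mm above its underside. The axes are the reader's: it looks out along its -x
- bed: sloped bed of the stand, fixed; its frame is the reader's pose when fully home: origin on the floor, x up the slope at 45 degrees, z out of the floor. Floor 34 mm wide; at x = -50.5 mm a lip 7 mm high stops the black body (the snout passes above it). Side cheeks at x = -49 to -15 mm, 45 mm apart, 12 mm high; sides free above that. Friction may hold the reader short of the lip: set it right down
- stand: the stand that carries the bed, fixed: steel foot 160 x 120 x 12 mm (x, y, z), on it a column 24 x 30 mm up to the bed's underside, 26 mm towards +x from the origin. Origin: centre of the foot's underside, 200 mm straight below the bed's origin; z up; the bed's lower end looks to -x, roughly to the robot or past its right
- rack: black plastic plate rack, fixed, 70 x 190 x 26 mm (x, y, z), origin centre of its underside. Five slots along x at y = -70, -35, 0, 35, 70 mm, each 10.5 mm wide, slot floor 10 mm above the bench. The marked plate and two blanks stand on edge in the first, middle and last slots in any order; the others are empty. Plates overhang it by 15 mm at each end
- plate: the marked plate, clear glass, loose, 0.1 kg, 100 x 8 x 50 mm (x, y, z), on edge in the rack, top 60 mm above the bench. Origin: centre of its lower edge; x along its length to the frosted end, z up, y across. A 9 mm square notch is cut from the top corner at +x; x = 16 to 50 mm is the frosted end, frosted on the -y face only (seen from that face the notch is upper right). x = -50 to 16 is clear
- plate_code (a point): centre of the dot code, 18 mm square, on the frosted face (-y face) of the marked plate: 33 mm from the plate's origin towards +x, 4 mm towards -y, 22 mm above its lower edge. The axes are the plate's
- blank1: blank glass plate, loose, 100 x 8 x 50 mm, no notch and no frosting, standing in the rack; origin centre of its lower long edge face. Leave alone
- blank2: second blank glass plate, like the first. Leave alone
- bottle: white cleaner bottle, loose, 52 mm across, 130 mm tall, standing; origin centre of its base. Leave alone
- caliper: digital caliper, loose, lying flat, about 200 x 75 x 12 mm, x along its beam, jaws at -x reaching out to +y. Leave alone
Things that resemble listed ones, but are neither listed nor needed, are in the scene too. Leave any green or pink look-alike of the reader alone.

How it is judged:
On the way, in this order (a step that is already met when the one before it is completed fails the run):
1. the reader sits fully home in the sloped bed, window end down, let go and at rest (distance between reader and bed below 0.007 m and angle between the x axis of reader and the x axis of bed, either way round below 0.1 rad and angle between the z axis of reader and the z axis of bed, either way round below 0.15 rad and distance between reader_window and bed below 0.1 m and x of reader_window in the frame of bed below -0.07 m and contact force between reader and the fingers below 0.1 N and linear speed of reader below 0.02 m/s), for 0.3 s.
2. the marked plate is lifted clear of the rack in the fingers (contact force between plate and the fingers above 1 N and height (world z) of plate_code above 0.055 m and contact force between plate and rack below 0.05 N), for 0.2 s.
At the end, for the whole second after the job is handed in: Reader home in the bed (7 mm, 0.1 rad), untouched. Plate held by the fingers alone, 40 mm or more up, still; frosted face towards the window, square to its line of sight within 0.25 rad; code 40 to 85 mm in front of the window and within 12 mm of that line, sideways and up or down (distance between reader and bed below 0.007 m and angle between the x axis of reader and the x axis of bed, either way round below 0.1 rad and angle between the z axis of reader and the z axis of bed, either way round below 0.15 rad and x of reader_window in the frame of bed below -0.07 m and contact force between reader and the fingers below 0.1 N and x of plate_code in the frame of reader_window between -0.085 and -0.04 m and y of plate_code in the frame of reader_window between -0.012 and 0.012 m and z of plate_code in the frame of reader_window between -0.012 and 0.012 m and angle between the y axis of plate and the x axis of reader, either way round below 0.25 rad and y of reader_window in the frame of plate below -0.03 m and height (world z) of plate above 0.04 m and contact force between plate and the fingers above 1 N and contact force between plate and rack below 0.05 N and contact force between plate and stand below 0.05 N and contact force between plate and reader below 0.05 N and linear speed of plate below 0.02 m/s and angular speed of plate below 0.2 rad/s); the arm keeps its last pose, push and grip.
It fails at once if a finger touches the frosted end (contact force between any of plate_c1, plate_c2 and the fingers above 0.3 N).
It fails at once if a bystander is disturbed: a blank plate moved 20 mm, the bottle or the caliper moved 30 mm (distance of any of blank1, blank2 from where it was at the start of the episode above 0.02 m or distance of any of bottle, caliper from where it was at the start of the episode above 0.03 m).
It also fails if it takes over 61 s, if anything falls off the work surface, if the arm or the gripper's body presses on something with over 40 N, if the wrist force passes 120 N, or if a joint passes its speed limit or range.

## Working session

There is one attempt and no reset: what is moved stays moved. The work goes in short steps, Python scripts to look and compute and a tool call to move; the robot and the scene stay as the last step left them, time stands still between calls to the robot, and variables do not carry over. Pictures are saved under pics/ and viewed, about 8 in all and at most 12, crops included, and the job is handed in when it is done.

Besides the shell and the picture viewer there is one more tool, called after ">>>" by a JSON object that holds its "api" and its "payload", one argument or row to a line. drive_tool: Moves the arm, as the interface text tells. Its arguments: {"type":"object","properties":{"series":{"type":"array"},"jaw":{"type":"number"},"squeeze":{"type":"number"}},"required":["series"]}

```bash
ls; mkdir -p pics; cat > h.py <<'E'
import numpy as np, cv2
from scipy.spatial.transform import Rotation as R
from cell import r, cams, ticket, models
def T_tool():
    s=r.sense(); T=np.eye(4); T[:3,:3]=R.from_euler('xyz',s['orientation']).as_matrix(); T[:3,3]=s['tcp_pos']; return T
def shot(n,f=None):
    T=T_tool(); c=cams.camera(n)
    c['T']=c['cam_to_world'] if n!='wrist' else T@c['T_tool_cam']
    c['T']=np.array(c['T'])
    if f: cv2.imwrite('pics/'+f,c['img'])
    return c
def ray(c,uv):
    p=cv2.undistortPoints(np.array([[uv]],float),np.array(c['camera_matrix']),np.array(c['dist']))[0,0]
    return c['T'][:3,3], c['T'][:3,:3]@np.array([p[0],p[1],1])
def onplane(c,uv,z):
    o,d=ray(c,uv); return o+d*(z-o[2])/d[2]
def proj(c,P):
    Ti=np.linalg.inv(c['T'])
    return cv2.projectPoints(np.atleast_2d(np.array(P,float)),cv2.Rodrigues(Ti[:3,:3])[0],Ti[:3,3],np.array(c['camera_matrix']),np.array(c['dist']))[0][:,0]
E
cat > a.py <<'E'
from h import *
np.set_printoptions(precision=3,suppress=True)
for n in ['scene','side','wrist']:
    c=shot(n,n+'0.png'); print(n,c['T'][:3].tolist() if n=='wrist' else c['T'][:3,3])
    for t in ['reader','reader_window','bed','stand','rack','plate','plate_code','blank1','bottle','caliper']:
        print(t,[(np.round(d['location']).astype(int).tolist(),round(d['p'],2)) for d in models.mark_of(t,n)[:4]],[(np.round(d['rect']).astype(int).tolist(),round(d['p'],2)) for d in models.look_for(t,n)[:4]])
print(r.sense())
E
python3 a.py
```

```text
pics
scene [ 1.577 -0.223  0.926]
reader [([419, 264], 0.94), ([398, 223], 0.91), ([425, 313], 0.73), ([458, 236], 0.69)] [([389, 241, 441, 274], 0.87), ([376, 209, 418, 234], 0.83), ([444, 220, 476, 249], 0.78), ([404, 286, 461, 322], 0.62)]
reader_window [([377, 231], 0.96), ([396, 245], 0.8), ([474, 248], 0.63), ([454, 291], 0.57)] [([380, 205, 418, 237], 0.81), ([404, 282, 458, 322], 0.74), ([437, 218, 480, 250], 0.65), ([390, 240, 442, 276], 0.6)]
bed [([341, 258], 0.69)] [([321, 249, 360, 274], 0.8)]
stand [([342, 329], 0.84), ([391, 246], 0.16)] [([299, 251, 385, 361], 0.8)]
rack [([186, 305], 0.91), ([342, 331], 0.53)] [([157, 281, 206, 336], 0.86)]
plate [([174, 322], 0.75)] [([153, 304, 196, 324], 0.66)]
plate_code [([189, 320], 0.85)] [([150, 304, 193, 324], 0.73)]
blank1 [([194, 284], 0.69), ([185, 301], 0.62), ([422, 258], 0.36)] [([171, 266, 214, 284], 0.92), ([162, 283, 204, 304], 0.68), ([274, 250, 327, 266], 0.36)]
bottle [([271, 365], 0.84), ([392, 244], 0.19)] [([256, 316, 286, 371], 0.68)]
caliper [([310, 266], 0.93), ([419, 263], 0.65)] [([273, 252, 328, 271], 0.
[... 1221 characters left out ...]
60778507040533, -0.9444659841299271, 0.3741893803755133]]
reader [([252, 439], 0.64)] [([217, 409, 268, 459], 0.56)]
reader_window [] [([215, 409, 271, 457], 0.85)]
bed [] []
stand [] []
rack [] []
plate [] []
plate_code [] []
blank1 [] []
bottle [] []
caliper [] []
{'clock': 3.15, 'joint_pos': array([ 1.264,  0.308,  1.634, -0.   ,  1.2  , -0.07 ]), 'dq': array([-0.001, -0.001,  0.002, -0.002,  0.   , -0.001]), 'joint_torque': array([  0.   , -41.527, -27.707,  -0.   ,   0.001,  -0.   ]), 'tcp_pos': array([0.147, 0.608, 0.304]), 'orientation': array([-1.571, -0.   , -0.237]), 'force': array([0.683, 0.308, 0.223]), 'torque': array([ 0.017, -0.05 , -0.024]), 'grip_width': 0.08578212301319178}
```

```bash
python3 - <<'E'
import cv2,numpy as np
a=cv2.imread('pics/scene0.png')[190:390,140:490]; b=cv2.imread('pics/side0.png')[160:420,130:470]
a=cv2.resize(a,None,fx=2.2,fy=2.2)[:,:770]; 
cv2.imwrite('pics/v1.png',a)
cv2.imwrite('pics/v2.png',cv2.resize(b,None,fx=2.2,fy=2.2))
E
```

```text
(no output)
```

View pics/v1.png

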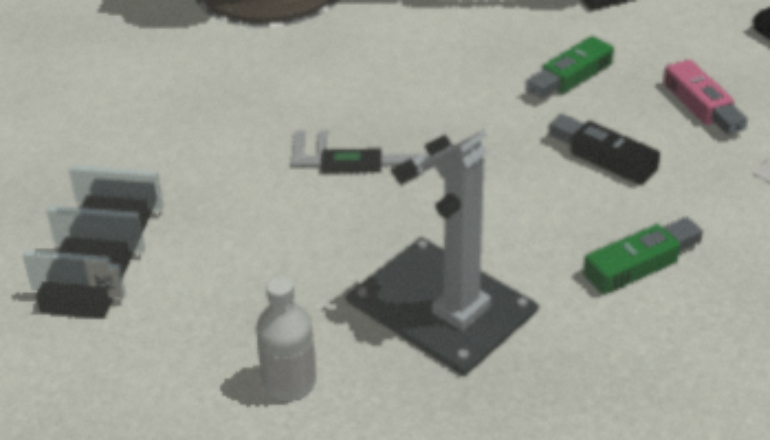

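View pics/v2.png

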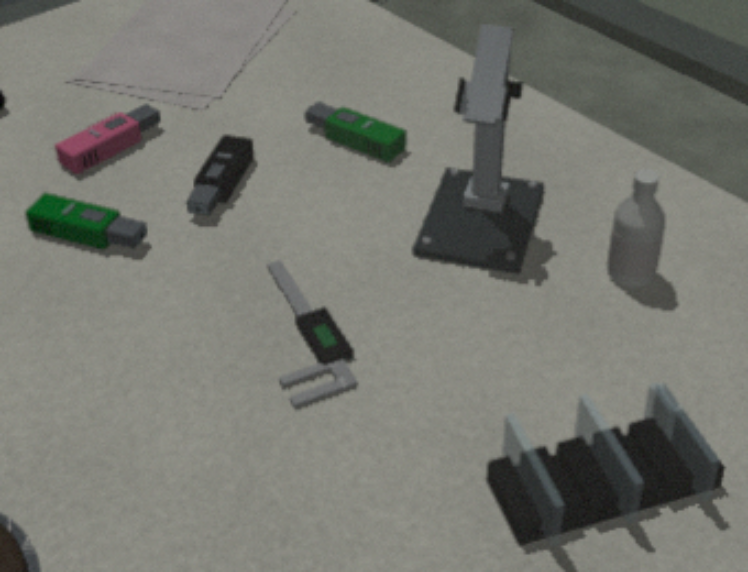

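```bash
cat > b.py <<'E'
from h import *
np.set_printoptions(precision=4,suppress=True)
A=shot('scene'); B=shot('side')
def tri(a,b):
    o1,d1=ray(A,a);o2,d2=ray(B,b)
    d1/=np.linalg.norm(d1);d2/=np.linalg.norm(d2)
    M=np.stack([d1,-d2],1); t=np.linalg.lstsq(M,o2-o1,rcond=None)[0]
    p,q=o1+t[0]*d1,o2+t[1]*d2
    return (p+q)/2,np.linalg.norm(p-q)
for n,a,b in [('reader',(419,264),(233,237)),('win',(396,245),(221,252)),('bed',(341,258),(354,193)),('stand',(342,329),(347,260)),('rack',(186,305),(405,379)),('plate',(174,322),(435,368)),('code',(189,320),(432,344)),('blankA',(194,284),(368,390)),('blankB',(185,301),(404,376)),('bottle',(271,365),(416,286)),('cal',(310,266),(270,304))]:
    print(n,*tri(a,b), onplane(A,a,0)[:2],onplane(B,b,0)[:2])
print(A['camera_matrix'],B['camera_matrix'])
E
python3 b.py
```

```text
reader [0.5241 0.3118 0.0049] 0.006872373346682309 [0.522  0.3109] [0.5285 0.323 ]
win [0.456  0.27   0.0195] 0.006118254092833432 [0.4286 0.2839] [0.468  0.2883]
bed [0.6895 0.0469 0.1994] 0.008022392705144137 [0.4409 0.126 ] [0.9355 0.2713]
stand [ 0.6889  0.053  -0.0018] 0.0005174627770433984 [0.6904 0.0527] [0.6872 0.0511]
rack [ 0.5111 -0.282  -0.0002] 0.0031339853889453067 [ 0.5105 -0.2805] [ 0.5111 -0.2837]
plate [ 0.5696 -0.3101  0.0082] 0.0031414016173042054 [ 0.5614 -0.3124] [ 0.5759 -0.3051]
code [ 0.5968 -0.2766  0.0296] 0.00046909690247460585 [ 0.5643 -0.2781] [ 0.6217 -0.2628]
blankA [ 0.4388 -0.2547  0.0008] 0.00015997814055897978 [ 0.4378 -0.2546] [ 0.4393 -0.2544]
blankB [ 0.5078 -0.2817  0.0103] 0.0015227551093794168 [ 0.4954 -0.2816] [ 0.5152 -0.2778]
bottle [ 0.7456 -0.122  -0.0061] 0.0005812389631234149 [ 0.7509 -0.1224] [ 0.7395 -0.1263]
cal [ 0.444   0.0457 -0.0009] 0.011170146096772058 [0.4502 0.0401] [0.4439 0.0521]
[[577.477    0.     324.1067]
 [  0.     577.477  249.0971]
 [  0.       0.       1.    ]] [[502.658    0.     311.7012]
 [  0.     502.658  238.7041]
 [  0.       0.       1.    ]]
```

Views: the black reader is at scene (419,264) and side (233,237). The look-alikes are green at scene (398,223) and (425,313), and pink at (458,236). I choose the black one. The marked plate, with its notch and frosting, is the one nearest the camera at scene (174,322). The moves can only turn about the tool's y. So I'll first test, in free space, what the arm does with orientation at the edge of its reach.

>>> {"api": "drive_tool", "payload": {
  "series": [
    [[0,0,4,0],[0,0,8,0],[0,0,12,0],[0,0,16,0],[0,0,20,0],[0,0,24,0],[0,0,28,0],[0,0,32,0],[0,0,36,0],[0,0,40,0],[0,0,44,0],[0,0,44,0]]
  ]
}}

```text
clock: 4.25
tcp_pos: [0.232, 0.9614, 0.2748]
orientation: [-1.564, 0.001, -0.237]
force: [0.5, 0.8, -4.9]
grip_width: 0.0852
```

Orientation held to within 0.4°. I'll do one more, stronger check at this reach limit before I fall back on pivoting the objects passively.

>>> {"api": "drive_tool", "payload": {
  "series": [
    [[0,-10,30,0],[0,-20,60,0],[0,-30,90,0],[0,-30,90,0],[0,-30,90,0],[0,-30,90,0],[0,-30,90,0],[0,-30,90,0]]
  ]
}}

```text
clock: 4.92
tcp_pos: [0.2319, 0.9607, 0.3169]
orientation: [-1.529, 0.001, -0.237]
force: [-0.1, -0.8, -0.6]
grip_width: 0.0858
```

>>> {"api": "drive_tool", "payload": {
  "series": [
    [[0,-40,120,0],[0,-40,120,0],[0,-40,120,0],[0,-40,120,0],[0,-40,120,0],[0,-40,120,0],[0,-40,120,0],[0,-40,120,0],[0,-40,120,0],[0,-40,120,0],[0,-40,120,0],[0,-40,120,0]]
  ]
}}

```text
clock: 5.92
tcp_pos: [0.2312, 0.9576, 0.3583]
orientation: [-1.496, 0.001, -0.237]
force: [0.3, -0.7, 0.3]
grip_width: 0.0855
```

```bash
cat > c.py <<'E'
from h import *
np.set_printoptions(precision=4,suppress=True)
A=shot('scene');B=shot('side')
for c,pts in((A,[(420,238),(538,305),(463,373),(345,293)]),(B,[(450,170),(543,185),(520,270),(415,252)])):
    off=np.array((140,190) if c is A else (130,160))
    P=np.array([onplane(c,np.array(p)/2.2+off,.012)[:2] for p in pts]); print(P, P.mean(0))
    for i in range(4):
        d=P[(i+1)%4]-P[i]; print(np.linalg.norm(d),np.degrees(np.arctan2(d[1],d[0])))
T=T_tool();print(T, r.sense()['joint_pos'])
goal=np.array([.505,.305,.25]); print('shift cm',T[:3,:3].T@(goal-T[:3,3])*100)
E
python3 c.py
```

```text
[[ 0.5966  0.0538]
 [ 0.7275  0.1401]
 [ 0.7933  0.0399]
 [ 0.6558 -0.043 ]] [0.6933 0.0477]
0.15682705938040337 33.393364853414596
0.11988633134699138 -56.74571497987836
0.16058716137330104 -148.9049792195135
0.11351373706340986 121.41338612630204
[[ 0.7196  0.131 ]
 [ 0.7807  0.0369]
 [ 0.6496 -0.0502]
 [ 0.5858  0.0455]] [0.6839 0.0408]
0.11215334838554576 -56.97047798847558
0.15744348197547664 -146.38723339376628
0.11507623420022542 123.69147774092544
0.158770231496129 32.555860360322775
[[ 0.9721  0.0168  0.234   0.2312]
 [-0.2346  0.0737  0.9693  0.9576]
 [-0.0009 -0.9971  0.0756  0.3588]
 [ 0.      0.      0.      1.    ]] [ 1.2886  1.2179  0.0506  0.0045  1.7975 -0.0442]
shift cm [ 41.935    6.4968 -57.6724]
```

>>> {"api": "drive_tool", "payload": {
  "series": [
    [[2.3,0.3,-3.2,-6],[4.6,0.7,-6.4,-12],[7.0,1.1,-9.6,-18],[9.3,1.4,-12.8,-24],[11.7,1.8,-16,-30],[14,2.2,-19.2,-36],[16.3,2.5,-22.4,-42],[18.6,2.9,-25.6,-44.6],[21,3.2,-28.8,-44.6],[23.3,3.6,-32,-44.6],[25.6,4,-35.2,-44.6],[28,4.3,-38.4,-44.6]]
  ]
}}

```text
clock: 7.02
tcp_pos: [0.4025, 0.5496, 0.2914]
orientation: [-1.516, -0.053, 0.54]
force: [0.6, 0.0, 0.1]
grip_width: 0.0854
```

```bash
cat > go.py <<'E'
# usage: go.py x y z psi_deg : shift(cm)+turn to goal TCP
from h import *; import sys
np.set_printoptions(precision=3,suppress=True)
def go(g,psi=None):
    T=T_tool(); x=T[:3,0]; cur=np.degrees(np.arctan2(x[1],x[0]))
    print('shift',T[:3,:3].T@(np.array(g)-T[:3,3])*100,'psi',cur,'turn',None if psi is None else -(psi-cur), 'tcp',T[:3,3],'y',T[:3,1])
if __name__=='__main__':
    a=[float(v) for v in sys.argv[1:]]; go(a[:3],a[3])
E
python3 go.py .505 .305 .25 31
```

```text
shift [ -4.01    2.488 -26.423] psi 30.962382379049792 turn -0.03761762095020771 tcp [0.403 0.55  0.291] y [ 0.018  0.074 -0.997]
```

>>> {"api": "drive_tool", "payload": {
  "series": [
    [[-0.6,0.4,-3.8,0],[-1.2,0.7,-7.6,0],[-1.7,1.1,-11.4,0],[-2.3,1.4,-15.2,0],[-2.9,1.8,-19,0],[-3.4,2.2,-22.8,0],[-4,2.5,-26.4,0],[-4,2.5,-26.4,0]]
  ]
}}

```text
clock: 7.68
tcp_pos: [0.5067, 0.2996, 0.2489]
orientation: [-1.519, -0.051, 0.535]
force: [0.0, 0.2, -0.3]
grip_width: 0.0854
```

```bash
cat > d.py <<'E'
from h import *
np.set_printoptions(precision=4,suppress=True)
c=shot('wrist','w1.png')
for t in ['reader','reader_window']:
    for d in models.mark_of(t,'wrist')[:3]: print(t,d['location'],d['p'],onplane(c,d['location'],0 if t=='reader' else .018))
E
python3 d.py
```

```text
reader [502.9, 206.8] 0.94 [0.4311 0.4584 0.    ]
reader [162.8, 336.6] 0.87 [0.6932 0.2585 0.    ]
reader [468.3, 14.0] 0.76 [0.3338 0.3391 0.    ]
reader_window [250.8, 362.2] 0.92 [0.667  0.3394 0.018 ]
reader_window [297.1, 102.4] 0.89 [0.4463 0.2627 0.018 ]
reader_window [459.6, 298.4] 0.85 [0.5165 0.4699 0.018 ]
```

View pics/w1.png

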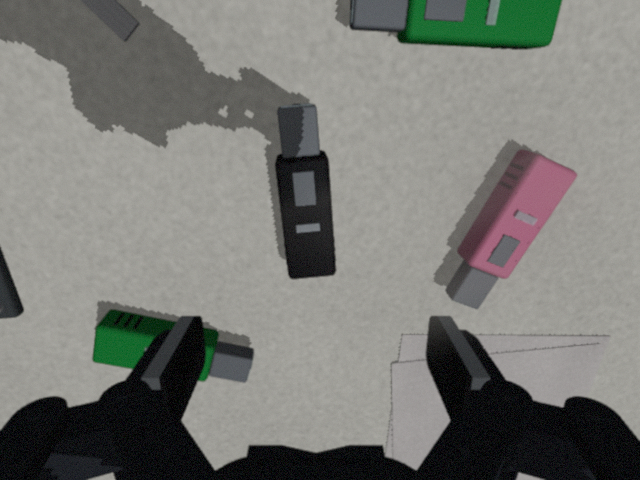

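```bash
cat > e.py <<'E'
from h import *; from go import go
np.set_printoptions(precision=4,suppress=True)
c=shot('wrist')
P=[onplane(c,p,.03)[:2] for p in [(277,156),(326,152),(335,273),(290,277)]]
P=np.array(P);print(P)
f=(P[0]+P[1])/2;b=(P[2]+P[3])/2;print('len',np.linalg.norm(b-f),'w',np.linalg.norm(P[0]-P[1]),np.linalg.norm(P[2]-P[3]),'yaw',np.degrees(np.arctan2(*(b-f)[::-1])),'ctr',(b+f)/2)
yaw=np.arctan2(*(b-f)[::-1]);ctr=(b+f)/2; g=ctr+.014*np.array([np.cos(yaw),np.sin(yaw)])
y=T_tool()[:3,1]; G=np.array([*g,.022]); 
for dep in (.054,.2): go(G-y*dep,np.degrees(yaw))
E
python3 e.py
```

```text
[[0.484  0.2745]
 [0.4636 0.3037]
 [0.5441 0.362 ]
 [0.5654 0.3315]]
len 0.09940385746486753 w 0.03567222436715676 0.03720709557094398 yaw 35.45355748219943 ctr [0.5143 0.3179]
shift [ 1.5558 17.5646 -0.5973] psi 30.95756074906605 turn -4.495996733133378 tcp [0.5051 0.3059 0.2504] y [ 0.0182  0.0753 -0.997 ]
shift [ 1.5558  2.9646 -0.5973] psi 30.95756074906605 turn -4.495996733133378 tcp [0.5051 0.3059 0.2504] y [ 0.0182  0.0753 -0.997 ]
```

>>> {"api": "drive_tool", "payload": {
  "series": [
    [[0.8,3,-0.3,-4.5],[1.5,6,-0.6,-4.8],[1.5,10,-0.6,-4.8],[1.5,13,-0.6,-4.8],[1.5,16,-0.6,-4.8],[1.5,17.5,-0.6,-4.8],[1.5,17.5,-0.6,-4.8]]
  ],
  "jaw": 7
}}

```text
clock: 8.47
tcp_pos: [0.5206, 0.3222, 0.072]
orientation: [-1.519, -0.051, 0.627]
force: [-0.0, 0.3, -0.2]
grip_width: 0.0702
```

>>> {"api": "drive_tool", "payload": {
  "series": [
    [[0,0,0,0],[0,0,0,0],[0,0,0,0],[0,0,0,0],[0,0,0,0],[0,0,0,0]]
  ],
  "jaw": 3,
  "squeeze": 30
}}

```text
clock: 8.97
tcp_pos: [0.5217, 0.3232, 0.0739]
orientation: [-1.519, -0.054, 0.626]
force: [-2.0, 1.7, 4.0]
grip_width: 0.0401
```

>>> {"api": "drive_tool", "payload": {
  "series": [
    [[0,-4,0,0],[0,-8,0,0],[0,-12,0,0],[0,-16,0,0],[0,-20,0,0],[0,-24,0,0],[0,-26,0,0],[0,-26,0,0]]
  ]
}}

```text
clock: 9.63
tcp_pos: [0.5208, 0.3046, 0.3405]
orientation: [-1.521, -0.067, 0.626]
force: [0.7, 0.3, -1.7]
grip_width: 0.0399
```

```bash
cat > f.py <<'E'
from h import *
c=shot('wrist','w2.png'); s=shot('side'); 
T=c['T'] ; print(r.sense()['tcp_pos'],r.sense()['joint_pos'])
tp=T_tool(); p=proj(s,[tp[:3,3]+tp[:3,1]*.054])[0]; print(p)
x,y=int(p[0]),int(p[1]); cr=s['img'][max(0,y-70):y+70,max(0,x-90):x+90]; cv2.imwrite('pics/v4.png',np.hstack([cv2.resize(cr,(616,480)),c['img'][:, :]])[:, :1256]); cv2.imwrite('pics/v4.png',cv2.resize(cv2.imread('pics/v4.png'),(800,306)))
E
python3 f.py
```

```text
[0.51803143 0.30352318 0.33349835] [ 0.43229823  0.21257319  1.69383869  0.06632928  1.19162389 -1.78922957]
[222.37683472 143.31542485]
```

View pics/v4.png

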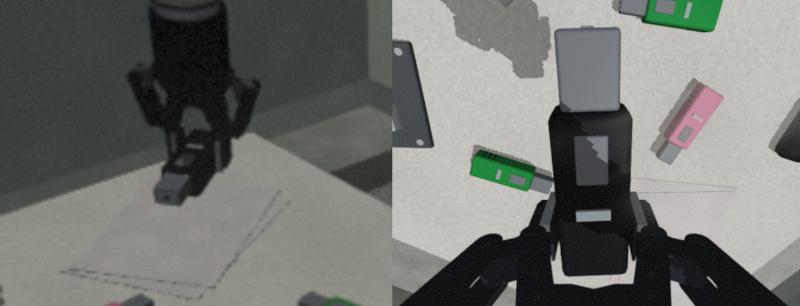

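```bash
python3 go.py .643 .119 .36 32.5
```

```text
shift [ -0.538  -3.837 -22.106] psi 35.871539346498395 turn 3.3715393464983947 tcp [0.518 0.304 0.333] y [ 0.014  0.074 -0.997]
```

>>> {"api": "drive_tool", "payload": {
  "series": [
    [[0,-2,-3,1.5],[-0.2,-3.8,-6,3.4],[-0.3,-3.8,-10,3.4],[-0.4,-3.8,-14,3.4],[-0.5,-3.8,-18,3.4],[-0.5,-3.8,-21,3.4],[-0.5,-3.8,-22.1,3.4],[-0.5,-3.8,-22.1,3.4],[-0.5,-3.8,-22.1,3.4],[-0.5,-3.8,-22.1,3.4]]
  ]
}}

```text
clock: 10.57
tcp_pos: [0.6419, 0.1205, 0.3577]
orientation: [-1.513, -0.049, 0.568]
force: [0.6, 0.9, -1.9]
grip_width: 0.0402
```

```bash
cat > g.py <<'E'
from h import *
np.set_printoptions(precision=4,suppress=True)
c=shot('wrist','w3.png'); print(r.sense()['tcp_pos'],r.sense()['dq'],proj(c,[[.689,.047,.2]]))
for t in ['bed','stand']: print(t,[(d['location'],d['p']) for d in models.mark_of(t,'wrist')[:2]])
for d in models.mark_of('bed','wrist')[:2]: print(onplane(c,d['location'],.2))
E
python3 g.py
```

```text
[0.642  0.1208 0.3584] [ 0.0072 -0.0143 -0.0105 -0.0035 -0.0023 -0.0028] [[154.1527 235.1116]]
bed [([160.3, 237.8], 0.68)]
stand [([216.2, 167.2], 0.6)]
[0.6887 0.0508 0.2   ]
```

View pics/w3.png

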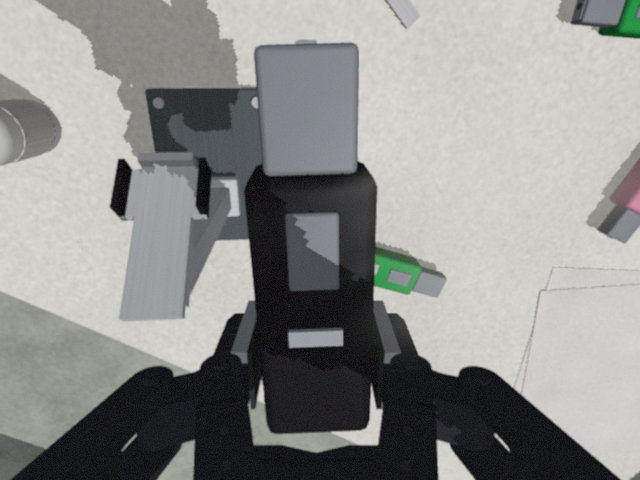

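```bash
cat > fit.py <<'E'
from h import *
from scipy.optimize import least_squares
import pickle,sys
np.set_printoptions(precision=4,suppress=True)
def bedT(x,y,yaw):
    c,s=np.cos(yaw),np.sin(yaw);k=np.sqrt(.5)
    X=np.array([c*k,s*k,k]);Z=np.array([-c*k,-s*k,k]);T=np.eye(4);T[:3,:3]=np.stack([X,np.cross(Z,X),Z],1);T[:3,3]=[x,y,.2];return T
def pts(T,P): return np.asarray(P)@T[:3,:3].T+T[:3,3]
if __name__=='__main__':
    c=shot('wrist'); c['img']=cv2.imread('pics/w3.png'); pickle.dump(c,open('w3.pkl','wb'))
    obs=[(121,319),(184,319),(135.5,217),(201,213)]
    f=lambda p:(proj(c,pts(bedT(*p[:3]),[[p[3],-.017,0],[p[3],.017,0],[-.015,-.0225,0],[-.015,.0225,0]]))[[0,1]]-np.array(obs)[:2]).ravel()
    p=least_squares(f,[.689,.047,np.radians(32.5),.05]).x; print(p[:2],np.degrees(p[2]),p[3])
    T=bedT(*p[:3]); S=4; im=cv2.resize(c['img'][130:340,90:250],None,fx=S,fy=S)[:600]
    def ln(a,col):
        q=((proj(c,pts(T,a))-[90,130])*S).astype(int); cv2.polylines(im,[q.reshape(-1,1,2)],False,col,1)
    ln([[p[3],-.017,0],[-.05,-.017,0],[-.05,.017,0],[p[3],.017,0],[p[3],-.017,0]],(0,0,255))
    for s in(-1,1): ln([[-.049,s*.0225,.012],[-.015,s*.0225,.012],[-.015,s*.0225,0],[-.049,s*.0225,0],[-.049,s*.0225,.012]],(0,255,0))
    cv2.imwrite('pics/v6.png',im)
E
python3 fit.py
```

```text
[0.6893 0.0532] 30.28343093956593 0.0496162348109514
```

View pics/v6.png

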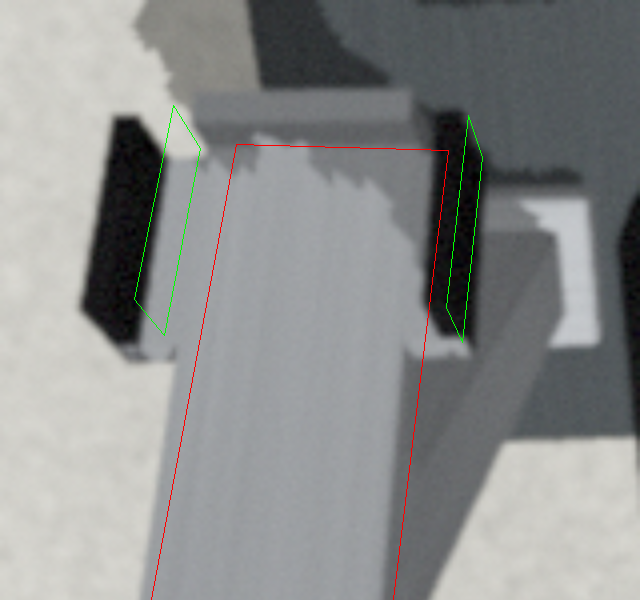

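```bash
cat > fit2.py <<'E'
from fit import *
c=pickle.load(open('w3.pkl','rb'))
cr=lambda u,v:(90+u/4,130+v/4)
M=[((-.015,-.0225,0),cr(133,345)),((-.049,-.0225,0),cr(163,156)),((-.049,.0225,.012),cr(435,112)),((-.015,.0225,.012),cr(430,303)),((-.0505,-.017,.007),cr(192,122)),((-.0505,.017,.007),cr(411,122))]
def f(p):
    T=bedT(*p[:3]); a=proj(c,pts(T,[m[0] for m in M]+[[p[3],-.017,0],[p[3],.017,0]])); return (a-np.array([m[1] for m in M]+[(121,319),(184,319)])).ravel()
s=least_squares(f,[.689,.047,.55,.06],loss='soft_l1'); p=s.x; print(p[:2],np.degrees(p[2]),p[3]); print(f(p).reshape(-1,2))
E
python3 fit2.py
```

```text
[0.6909 0.0512] 33.47701332701762 0.04911063152753815
[[ 3.1167  0.219 ]
 [ 2.6843  0.4653]
 [ 0.3984 -0.5812]
 [-1.9823 -0.3222]
 [ 0.2027  0.7403]
 [-0.2392 -0.3835]
 [-0.4795  1.0925]
 [-1.0276 -1.784 ]]
```

```bash
cat > k.py <<'E'
from fit import *
c=pickle.load(open('w3.pkl','rb')); Tt=np.array(c['T_tool_cam']); c2=dict(c,T=Tt)
def onY(uv,y):
    o,d=ray(c2,uv); return o+d*(y-o[1])/d[1]
for n,uv in dict(rearL=(266,431),rearR=(369,431),frL=(247,190),frR=(377,188),snL=(257,48),snR=(356,48)).items(): print(n,onY(uv,.044)*1000)
E
python3 k.py
```

```text
rearL [ 32.3673  44.     -18.1453]
rearR [32.4239 44.     20.1283]
frL [-58.7162  44.     -20.0118]
frR [-59.282  44.     18.525]
snL [-96.6737  44.     -15.0814]
snR [-96.6665  44.      11.0064]
```

```bash
cat > wp.py <<'E'
from fit import *; from go import go
B=bedT(.6909,.0512,np.radians(33.5))
def tcp(bx,bz,dz=0,lat=0.0):
    T=T_tool(); G=pts(B,[[bx,lat,bz]])[0]+[0,0,dz]; return G-T[:3,1]*.054-T[:3,2]*.0004
if __name__=='__main__':
    for a in [(.018,.020,.055),(.018,.020,.028),(.018,.020,.015),(.018,.020,0),(.014,.02,0),(.010,.020,0)]:
        go(tcp(*a),32.4)
E
python3 wp.py
```

```text
shift [-0.228  1.931 -8.901] psi 32.57885515959099 turn 0.17885515959098797 tcp [0.643 0.121 0.36 ] y [ 0.014  0.075 -0.997]
shift [-0.37   4.623 -9.049] psi 32.57885515959099 turn 0.17885515959098797 tcp [0.643 0.121 0.36 ] y [ 0.014  0.075 -0.997]
shift [-0.438  5.919 -9.121] psi 32.57885515959099 turn 0.17885515959098797 tcp [0.643 0.121 0.36 ] y [ 0.014  0.075 -0.997]
shift [-0.517  7.415 -9.203] psi 32.57885515959099 turn 0.17885515959098797 tcp [0.643 0.121 0.36 ] y [ 0.014  0.075 -0.997]
shift [-0.814  7.682 -9.222] psi 32.57885515959099 turn 0.17885515959098797 tcp [0.643 0.121 0.36 ] y [ 0.014  0.075 -0.997]
shift [-1.111  7.949 -9.242] psi 32.57885515959099 turn 0.17885515959098797 tcp [0.643 0.121 0.36 ] y [ 0.014  0.075 -0.997]
```

>>> {"api": "drive_tool", "payload": {
  "series": [
    [[0,0,-3.5,0.2],[-0.1,0.5,-7,0.2],[-0.2,1.2,-8.9,0.2],[-0.2,1.9,-8.9,0.2],[-0.3,3.2,-9,0.2],[-0.4,4.6,-9,0.2],[-0.4,4.6,-9,0.2]]
  ],
  "squeeze": 20
}}

```text
clock: 11.4
tcp_pos: [0.6867, 0.0474, 0.3049]
orientation: [-1.512, -0.048, 0.566]
force: [-0.1, 0.8, -2.1]
grip_width: 0.0395
```

```bash
python3 wp.py | tail -5; python3 -c "
from h import *; print(r.sense()['force'])"
```

```text
shift [ 0.174 -0.384 -0.243] psi 32.41954308185217 turn 0.01954308185217002 tcp [0.687 0.047 0.305] y [ 0.009  0.075 -0.997]
shift [ 0.112  0.912 -0.319] psi 32.41954308185217 turn 0.01954308185217002 tcp [0.687 0.047 0.305] y [ 0.009  0.075 -0.997]
shift [ 0.04   2.408 -0.407] psi 32.41954308185217 turn 0.01954308185217002 tcp [0.687 0.047 0.305] y [ 0.009  0.075 -0.997]
shift [-0.256  2.676 -0.428] psi 32.41954308185217 turn 0.01954308185217002 tcp [0.687 0.047 0.305] y [ 0.009  0.075 -0.997]
shift [-0.552  2.944 -0.449] psi 32.41954308185217 turn 0.01954308185217002 tcp [0.687 0.047 0.305] y [ 0.009  0.075 -0.997]
[-0.07032668  0.79049342 -2.11228694]
```

>>> {"api": "drive_tool", "payload": {
  "series": [
    [[0.1,0.3,-0.3,0],[0.1,0.6,-0.3,0],[0.1,0.9,-0.3,0],[0.1,1.2,-0.3,0],[0.1,1.5,-0.4,0],[0.1,1.5,-0.4,0]]
  ]
}}

```text
clock: 11.9
tcp_pos: [0.6877, 0.0468, 0.292]
orientation: [-1.509, -0.044, 0.568]
force: [-9.8, -1.6, 8.2]
grip_width: 0.0395
```

```bash
python3 wp.py | tail -3; cat > look.py <<'E'
from h import *; import sys
c=shot('wrist',sys.argv[1]); print(r.sense()['force'])
B=shot('side'); A=shot('scene'); p=proj(B,[[.69,.05,.22]])[0].astype(int);q=proj(A,[[.69,.05,.22]])[0].astype(int)
f=lambda im,p:cv2.resize(im[p[1]-60:p[1]+60,p[0]-60:p[0]+60],(400,400))
cv2.imwrite('pics/'+sys.argv[2],np.hstack([f(B['img'],p),f(A['img'],q)]))
E
python3 look.py w4.png v7.png
```

```text
shift [ 0.077  1.124 -0.243] psi 32.531132677678634 turn 0.1311326776786359 tcp [0.688 0.047 0.292] y [ 0.004  0.076 -0.997]
shift [-0.218  1.393 -0.265] psi 32.531132677678634 turn 0.1311326776786359 tcp [0.688 0.047 0.292] y [ 0.004  0.076 -0.997]
shift [-0.513  1.663 -0.286] psi 32.531132677678634 turn 0.1311326776786359 tcp [0.688 0.047 0.292] y [ 0.004  0.076 -0.997]
[-9.80227723 -1.77842066  7.59874301]
```

View pics/v7.png

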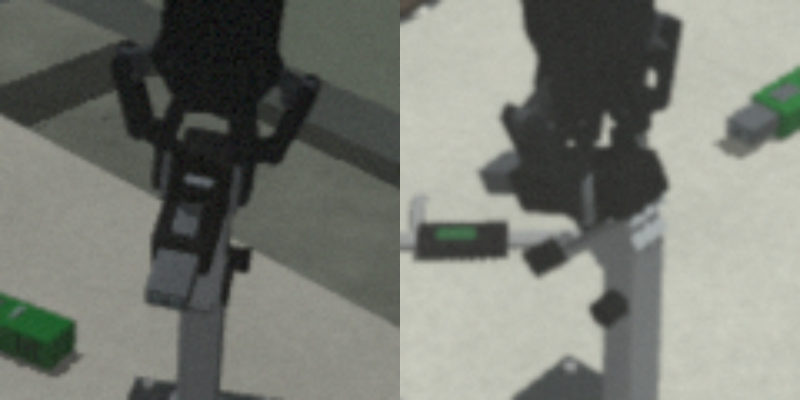

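>>> {"api": "drive_tool", "payload": {
  "series": [
    [[0,0.3,-0.1,0],[0,0.5,-0.2,0],[0,0.8,-0.2,0],[0,1,-0.2,0],[0,1,-0.2,0]]
  ]
}}

```text
clock: 12.47
tcp_pos: [0.6878, 0.0472, 0.285]
orientation: [-1.508, -0.044, 0.57]
force: [-6.7, -0.5, 8.0]
grip_width: 0.0394
```

```bash
python3 wp.py | tail -3; python3 look.py w5.png v8.png; python3 - <<'E'
import cv2,numpy as np
a=cv2.imread('pics/v8.png');b=cv2.resize(cv2.imread('pics/w5.png'),(533,400));cv2.imwrite('pics/v8.png',cv2.resize(np.hstack([a[:,400:],b]),(800,343)))
E
```

```text
shift [ 0.083  0.42  -0.24 ] psi 32.65069553089803 turn 0.2506955308980281 tcp [0.688 0.047 0.285] y [ 0.003  0.076 -0.997]
shift [-0.212  0.689 -0.262] psi 32.65069553089803 turn 0.2506955308980281 tcp [0.688 0.047 0.285] y [ 0.003  0.076 -0.997]
shift [-0.507  0.959 -0.283] psi 32.65069553089803 turn 0.2506955308980281 tcp [0.688 0.047 0.285] y [ 0.003  0.076 -0.997]
[-6.38374578  0.40664947  7.15442577]
```

View pics/v8.png

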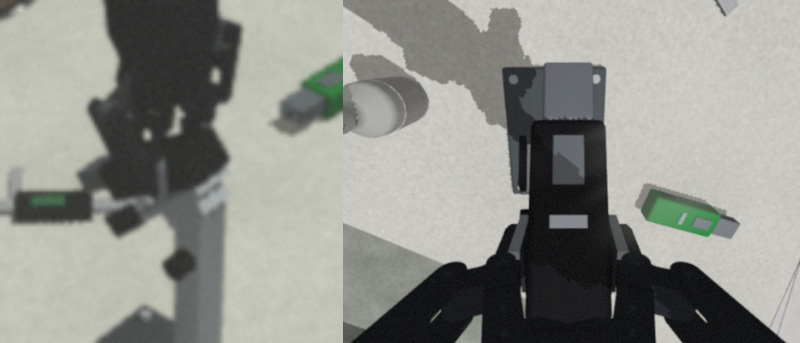

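```bash
python3 - <<'E'
from wp import *
c=shot('wrist','w6.png')
for s in(-1,1): print(proj(c,pts(B,[[-.049,s*.0225,.012],[-.015,s*.0225,.012],[-.049,s*.0225,0],[-.015,s*.0225,0]])).round(0).tolist())
print('reader if home',proj(c,pts(B,[[-.05,-.02,.03],[-.05,.02,.03]])))
im=c['img'];cv2.imwrite('pics/v9.png',cv2.resize(im[150:420,200:440],None,fx=2.2,fy=2.2))
E
```

```text
[[254.0, 194.0], [253.0, 263.0], [256.0, 206.0], [256.0, 272.0]]
[[350.0, 191.0], [357.0, 259.0], [347.0, 203.0], [353.0, 268.0]]
reader if home [[255.081 170.674]
 [348.958 168.251]]
```

View pics/v9.png

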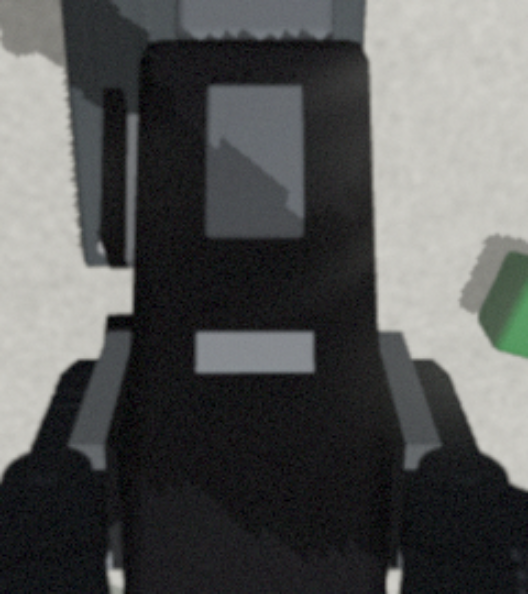

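>>> {"api": "drive_tool", "payload": {
  "series": [
    [[0,-0.5,0,0],[0,-0.8,-0.3,0],[0,-0.8,-0.5,0],[0,-0.8,-0.5,0],[0,-0.4,-0.5,0],[0,0,-0.5,0],[0,0,-0.5,0]]
  ]
}}

```text
clock: 13.25
tcp_pos: [0.6904, 0.0428, 0.2841]
orientation: [-1.508, -0.043, 0.57]
force: [-1.5, -1.3, 0.3]
grip_width: 0.0396
```

```bash
cat > m.py <<'E'
from wp import *
c=shot('wrist','w7.png'); print(r.sense()['force'],r.sense()['tcp_pos'])
g=cv2.cvtColor(c['img'],cv2.COLOR_BGR2GRAY)
for v in (180,190,200,210,220,230): 
    row=g[v]; print(v,''.join('#' if a<35 else '+' if a<75 else '.' for a in row[235:395:2]))
for s in(-1,1): print(proj(c,pts(B,[[-.049,s*.0225,.012],[-.015,s*.0225,.012]])).round(0).tolist())
E
python3 m.py; python3 wp.py|tail -3
```

```text
[-0.656 -0.321 -0.811] [0.69  0.043 0.284]
180 .++++++++++++++####################################+##+++++++++++++.............
190 .+++++++++++#+##############+#+....................+++++++++++++++++............
200 .........+++##################.....................++++++++++++++++++...........
210 ..+........+#################+......................+++++++++++++++++...........
220 ...........+###############+#++++++.................++++++++++++++++++..........
230 ...+.......+#################+++.+.....+.+.+........+#++#++++++++++++++.........
[[265.0, 195.0], [265.0, 264.0]]
[[361.0, 192.0], [369.0, 260.0]]
shift [0.109 0.37  0.273] psi 32.64385801595828 turn 0.24385801595828127 tcp [0.69  0.043 0.284] y [ 0.002  0.076 -0.997]
shift [-0.185  0.64   0.251] psi 32.64385801595828 turn 0.24385801595828127 tcp [0.69  0.043 0.284] y [ 0.002  0.076 -0.997]
shift [-0.48  0.91  0.23] psi 32.64385801595828 turn 0.24385801595828127 tcp [0.69  0.043 0.284] y [ 0.002  0.076 -0.997]
```

>>> {"api": "drive_tool", "payload": {
  "series": [
    [[0.1,0.2,0,0],[0.1,0.4,0,0],[0,0.6,0,0],[-0.2,0.7,0,0],[-0.3,0.8,0,0],[-0.3,0.8,0,0]]
  ]
}}

```text
clock: 13.8
tcp_pos: [0.6887, 0.0414, 0.2784]
orientation: [-1.51, -0.045, 0.57]
force: [-2.4, -2.6, 6.0]
grip_width: 0.0395
```

```bash
python3 m.py|head -7; python3 wp.py|tail -3; python3 - <<'E'
import sys; sys.path.insert(0,'.')
from h import *
A=shot('scene'); B=shot('side')
f=lambda c,w:cv2.resize(c['img'][(p:=proj(c,[[.69,.05,.2]])[0].astype(int))[1]-w:p[1]+w,p[0]-w:p[0]+w],(400,400),interpolation=cv2.INTER_CUBIC)
cv2.imwrite('pics/v10.png',np.hstack([f(B,45),f(A,45)]))
E
```

```text
[-1.808 -2.364  6.576] [0.689 0.041 0.278]
180 .+++++++++++++++######################################+###+++++++...............
190 .++++++++++++++#################+++++#++#+++++++++++++++++++++++++..............
200 ..+...++++++##################+....................+++++++++++++++++++..........
210 ..+.........##################++...................+##+++++++++++++++++.........
220 ............######+#######+###++..++++++...........+#+++++++#++++++++++.........
230 ...+.......++#################+.+.+.+.++.++.+......++++##++#++++++++++++........
shift [ 0.334 -0.191  0.353] psi 32.63228658671791 turn 0.2322865867179118 tcp [0.689 0.041 0.278] y [ 0.005  0.076 -0.997]
shift [0.039 0.078 0.332] psi 32.63228658671791 turn 0.2322865867179118 tcp [0.689 0.041 0.278] y [ 0.005  0.076 -0.997]
shift [-0.256  0.347  0.312] psi 32.63228658671791 turn 0.2322865867179118 tcp [0.689 0.041 0.278] y [ 0.005  0.076 -0.997]
```

View pics/v10.png

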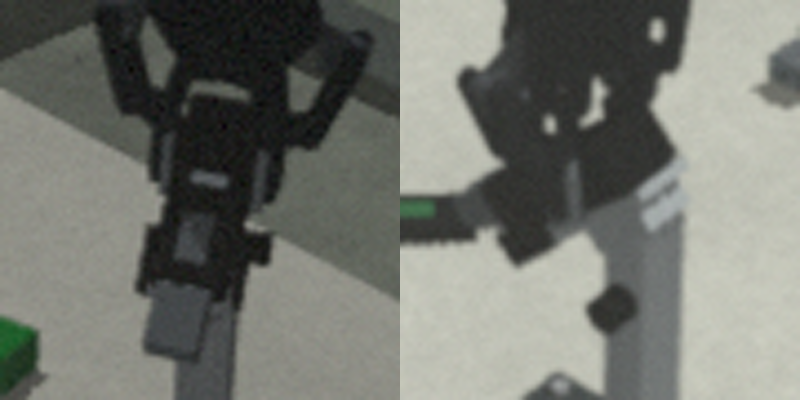

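>>> {"api": "drive_tool", "payload": {
  "series": [
    [[-0.1,0.1,0,0],[-0.2,0.3,0,0],[-0.2,0.4,0,0],[-0.2,0.4,0,0]]
  ]
}}

```text
clock: 14.28
tcp_pos: [0.6876, 0.0404, 0.2771]
orientation: [-1.511, -0.047, 0.569]
force: [-3.5, -0.7, 10.2]
grip_width: 0.0399
```

>>> {"api": "drive_tool", "payload": {
  "series": [
    [[0,0,0,0],[0,0,0,0],[0,0,0,0],[0,-0.5,0,0],[0,-2,0,0],[0,-5,0,0],[0,-9,0,0],[0,-12,0,0],[0,-12,0,0]]
  ],
  "jaw": 6.5
}}

```text
clock: 15.03
tcp_pos: [0.6896, 0.031, 0.4063]
orientation: [-1.52, -0.059, 0.57]
force: [0.9, 0.1, 1.7]
grip_width: 0.0644
```

```bash
cat > n.py <<'E'
from wp import *
cs={n:shot(n,n+'9.png') for n in ('scene','side','wrist')}
home=pts(B,[[0,0,0],[-.085,0,.018]])
for n,c in cs.items():
    print(n,'home px',proj(c,home).round(1).tolist(),'marks',[[(np.round(d['location'],1).tolist(),round(d['p'],2)) for d in models.mark_of(t,n)[:5] if np.linalg.norm(np.array(d['location'])-proj(c,home)[i])<60] for i,t in enumerate(('reader','reader_window'))])
c=cs['wrist']; im=c['img'].copy()
cor=[[x,y,.03] for x,y in((-.05,-.02),(-.05,.02),(.05,.02),(.05,-.02))]
cv2.polylines(im,[proj(c,pts(B,cor)).astype(int).reshape(-1,1,2)],True,(0,0,255),1)
f=lambda c,w:cv2.resize(c['img'][(p:=proj(c,[[.68,.05,.2]])[0].astype(int))[1]-w:p[1]+w,p[0]-w:p[0]+w],(300,300),interpolation=cv2.INTER_CUBIC)
cv2.imwrite('pics/v11.png',np.hstack([np.vstack([f(cs['side'],40),f(cs['scene'],40)]),cv2.resize(im[80:440,170:470],(500,600))]))
E
python3 n.py
```

```text
scene home px [[341.9, 259.3], [315.7, 263.2]] marks [[([324.7, 314.9], 0.81), ([297.0, 293.7], 0.34)], [([299.0, 290.3], 0.89)]]
side home px [[351.9, 190.6], [344.4, 225.0]] marks [[], [([337.6, 283.4], 0.86)]]
wrist home px [[319.7, 228.0], [314.7, 117.4]] marks [[], []]
```

View pics/v11.png

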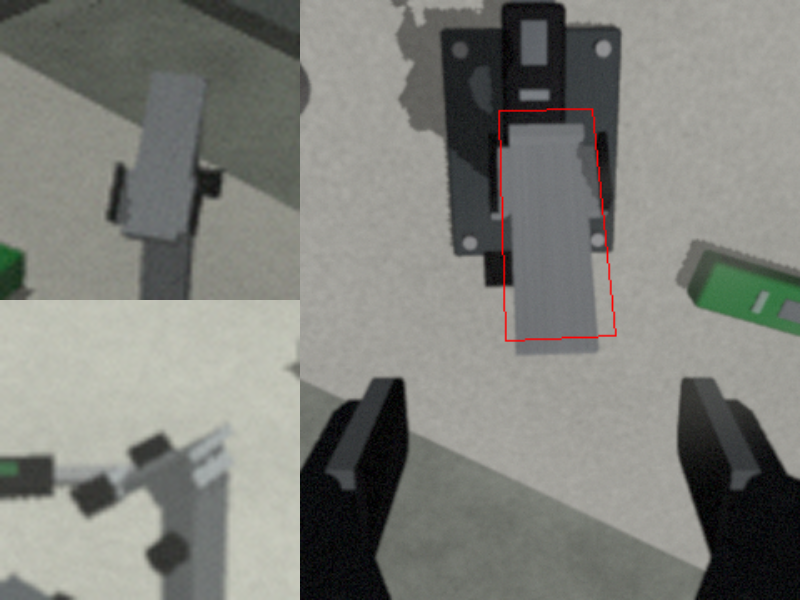

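```bash
cat > q.py <<'E'
from wp import *
A=shot('scene');Bs=shot('side');c=shot('wrist','w10.png')
def tri(obs):
    M=[];b=[]
    for c,uv in obs:
        o,d=ray(c,uv); d=d/np.linalg.norm(d); P=np.eye(3)-np.outer(d,d); M.append(P);b.append(P@o)
    return np.linalg.lstsq(np.vstack(M),np.hstack(b),rcond=None)[0]
if __name__=='__main__':
    print('win',tri([(A,(299,290.3)),(Bs,(337.6,283.4))]))
    for t in('reader','reader_window'):print(t,[(d['location'],round(d['p'],2)) for d in models.mark_of(t,'wrist')[:4]])
    for z in(.03,.042,.06,.08): a,b=onplane(c,(291,100),z),onplane(c,(329.6,100),z); print(z,np.linalg.norm(a-b),(a+b)/2, onplane(c,(311,82),z))
    print('origin(scene)',onplane(A,(324.7,314.9),.012),onplane(A,(324.7,314.9),.03)); print(T_tool())
    im=c['img'][0:230,200:440]; cv2.imwrite('pics/v12.png',cv2.resize(im,None,fx=2.5,fy=2.5,interpolation=cv2.INTER_CUBIC))
    g=cv2.cvtColor(c['img'],cv2.COLOR_BGR2GRAY)
    for v in range(0,150,6): print(v,''.join('#' if a<30 else '+' if a<70 else '.' for a in g[v][240:390:2]))
E
python3 q.py
```

```text
win [ 0.578 -0.022  0.036]
reader [([306.4, 129.5], 0.8)]
reader_window [([309.0, 43.9], 0.91), ([505.2, 278.5], 0.81)]
0.03 0.040267327864619715 [0.62 0.01 0.03] [0.605 0.001 0.03 ]
0.042 0.039148597662216504 [0.62  0.009 0.042] [0.605 0.    0.042]
0.06 0.037470502358611595 [0.62  0.008 0.06 ] [ 0.606 -0.001  0.06 ]
0.08 0.03560595202127282 [0.62  0.006 0.08 ] [ 0.606 -0.001  0.08 ]
origin(scene) [0.647 0.024 0.012] [0.666 0.02  0.03 ]
[[ 0.841  0.007 -0.541  0.687]
 [ 0.539  0.075  0.839  0.031]
 [ 0.046 -0.997  0.06   0.396]
 [ 0.     0.     0.     1.   ]]
0 ...........................................................................
6 ...........................................................................
12 ...........................................................................
18 ...........................................................................
24 ...........................................................................
30 ...........................................................................
36 ...........................................................
[... 746 characters left out ...]
..........#####+.......++####...............................
102 ......+#+++++#++#++++++#######+.......+#####+++++++++++++++++..............
108 ......+++#++++++#+#+++++######+.......+##+##++++++++++....+++..............
114 .......#+++...+++#++++++#####++.......+#+++#+++++++++.....++...............
120 .......++#++++#+++++++++######+.......+++###++++++++++++++++...............
126 .......+++###+++++++++++#####+##+##+#++###+#++++++++++++++++...............
132 .......++++#++++++++++#+########+###+#+#++#+++++++++++++++++...............
138 .......+#+++#+#++++++++++###+#.........+#+##++++++.++.++++++...............
144 ........++++++#+++++++++########+++#++++#+##++++++++++++++++...............
```

```bash
cat > s.py <<'E'
from wp import *
y=T_tool()[:3,1]; u=np.array([np.cos(np.radians(33.5)),np.sin(np.radians(33.5))])
o=np.array([.648,.0235]); g=o-.042*u
for z in (.24,.034): go(np.array([*g,z])-y*.054,33)
E
python3 s.py
```

```text
shift [-8.606  9.919  0.441] psi 32.62997614045321 turn -0.37002385954679085 tcp [0.687 0.031 0.396] y [ 0.007  0.075 -0.997]
shift [-9.563 30.46  -0.789] psi 32.62997614045321 turn -0.37002385954679085 tcp [0.687 0.031 0.396] y [ 0.007  0.075 -0.997]
```

>>> {"api": "drive_tool", "payload": {
  "series": [
    [[-3.5,0,0.4,0],[-7,2,0.4,0],[-8.6,6,0.4,0],[-8.6,9.9,0.4,0],[-8.8,13.5,0.2,0],[-9,17,0,0],[-9.2,20.5,-0.2,0],[-9.4,24,-0.4,0],[-9.5,27,-0.6,0],[-9.5,27.5,-0.7,0],[-9.5,27.5,-0.7,0]]
  ],
  "jaw": 6.5
}}

```text
clock: 16.65
tcp_pos: [0.6106, -0.0047, 0.1149]
orientation: [-1.507, -0.042, 0.569]
force: [0.8, 0.2, 0.9]
grip_width: 0.065
```

```bash
python3 s.py
```

```text
shift [  1.    -17.835   1.087] psi 32.620134781184824 turn -0.3798652188151763 tcp [ 0.611 -0.005  0.115] y [ 0.001  0.076 -0.997]
shift [ 0.137  2.706 -0.22 ] psi 32.620134781184824 turn -0.3798652188151763 tcp [ 0.611 -0.005  0.115] y [ 0.001  0.076 -0.997]
```

>>> {"api": "drive_tool", "payload": {
  "series": [
    [[0,1,-0.2,0],[0.1,2,-0.2,0],[0.1,2.6,-0.2,0],[0.1,2.6,-0.2,0]]
  ]
}}

```text
clock: 16.98
tcp_pos: [0.6123, -0.0037, 0.0884]
orientation: [-1.507, -0.041, 0.569]
force: [-0.2, 0.3, 0.0]
grip_width: 0.0646
```

>>> {"api": "drive_tool", "payload": {
  "series": [
    [[0,0,0,0],[0,0,0,0],[0,0,0,0],[0,0,0,0],[0,0,0,0],[0,0,0,0]]
  ],
  "jaw": 3,
  "squeeze": 40
}}

```text
clock: 17.48
tcp_pos: [0.6129, -0.0038, 0.0895]
orientation: [-1.508, -0.042, 0.57]
force: [-1.0, 0.3, 6.5]
grip_width: 0.0397
```

>>> {"api": "drive_tool", "payload": {
  "series": [
    [[0,-0.5,0,0],[-2,-1.5,0,0],[-5,-2.5,0,0],[-8,-4,0,0],[-11,-7,0,0],[-12,-10,0,0],[-12,-12,0,0],[-12,-12,0,0]]
  ]
}}

```text
clock: 18.15
tcp_pos: [0.5139, -0.0791, 0.2084]
orientation: [-1.514, -0.048, 0.568]
force: [1.1, 0.1, -1.5]
grip_width: 0.0394
```

```bash
python3 go.py .50 .275 .19 33; python3 - <<'E'
from h import *
c=shot('wrist','w11.png'); print(r.sense()['grip_width'],r.sense()['joint_pos'])
for t in('reader','reader_window'):print(t,[(d['location'],round(d['p'],2)) for d in models.mark_of(t,'wrist')[:3]])
E
```

```text
shift [17.772  4.423 30.394] psi 32.546194124799605 turn -0.45380587520039484 tcp [ 0.514 -0.079  0.208] y [ 0.01   0.074 -0.997]
0.0398424179602688 [-0.27051736  0.22905582  1.95602821  0.08944296  0.97090629 -2.46231023]
reader [([311.9, 387.6], 0.92)]
reader_window [([313.3, 235.0], 0.77)]
```

```bash
python3 - <<'E'
from h import *
np.set_printoptions(precision=3,suppress=True)
A=shot('scene');B=shot('side')
for c,l in((A,[(273,251),(273,267),(328,262),(315,270)]),(B,[(253,280),(292,320),(262,345),(288,336),(258,333)])):
    for p in l: print(p,onplane(c,p,.005)[:2])
E
python3 go.py .5139 -.0791 .092 33
```

```text
(273, 251) [ 0.367 -0.039]
(273, 267) [ 0.433 -0.053]
(328, 262) [0.454 0.087]
(315, 270) [0.476 0.047]
(253, 280) [0.461 0.14 ]
(292, 320) [ 0.446 -0.023]
(262, 345) [ 0.355 -0.038]
(288, 336) [ 0.41  -0.054]
(258, 333) [ 0.368 -0.005]
shift [-0.279 10.953 -1.088] psi 32.662606063129346 turn -0.33739393687065444 tcp [ 0.511 -0.077  0.202] y [-0.002  0.077 -0.997]
```

>>> {"api": "drive_tool", "payload": {
  "series": [
    [[1,3,0,0],[1.5,6,0,0],[1.5,9,0,0],[1.5,11,0,0],[1.5,12,0,0],[1.5,12.3,0,0],[1.5,12.3,0,0]]
  ]
}}

```text
clock: 18.98
tcp_pos: [0.5216, -0.0586, 0.0785]
orientation: [-1.501, -0.037, 0.571]
force: [-0.1, 0.0, -1.2]
grip_width: 0.0397
```

>>> {"api": "drive_tool", "payload": {
  "series": [
    [[0,0,0,0],[0,0,0,0],[0,0,0,0],[0,-3,0,0],[1,-7,0,0],[2,-11,0,0],[2,-13,0,0],[2,-13,0,0]]
  ],
  "jaw": 6.5
}}

```text
clock: 19.65
tcp_pos: [0.5442, -0.059, 0.2159]
orientation: [-1.511, -0.047, 0.571]
force: [0.1, -0.6, 0.6]
grip_width: 0.0649
```

```bash
cat > d2.py <<'E'
from h import *; from go import go
np.set_printoptions(precision=4,suppress=True)
c=shot('wrist','w12.png')
o=w=None
for t,z in (('reader',0),('reader_window',.018)):
    for d in models.mark_of(t,'wrist')[:2]:
        P=onplane(c,d['location'],z); print(t,d['location'],round(d['p'],2),P)
        if t=='reader' and o is None:o=P
        if t!='reader' and w is None:w=P
u=(o-w)[:2]; print(np.linalg.norm(u)); yaw=np.degrees(np.arctan2(u[1],u[0])); u/=np.linalg.norm(u); print('yaw',yaw)
g=(w[:2]+.085*u+o[:2])/2+.014*u; y=T_tool()[:3,1]
go(np.array([*g,.022])-y*.054,yaw)
hsv=cv2.inRange(c['img'],(0,0,0),(45,45,45)); hsv[330:]=0
n,l,st,ce=cv2.connectedComponentsWithStats(hsv)
for i in np.argsort(-st[1:,4])[:2]+1: print(st[i],ce[i],cv2.minAreaRect(np.argwhere(l==i)[:,::-1].astype(np.float32)))
E
python3 d2.py
```

```text
reader [318.8, 236.4] 0.55 [ 0.5576 -0.0315  0.    ]
reader_window [321.8, 128.5] 0.81 [ 0.4873 -0.0763  0.018 ]
0.08334325214055416
yaw 32.538493596246205
shift [ 3.7986 13.4622 -0.1015] psi 32.70754315420133 turn 0.16904955795512677 tcp [ 0.5389 -0.0579  0.2087] y [-0.0071  0.0783 -0.9969]
[ 294  179   56  134 4577] [318.5951 259.6078] ((322.37335205078125, 245.30284118652344), (133.61146545410156, 54.45322036743164), 88.72696685791016)
[ 424   80   68   66 1778] [454.4241 109.7919] ((457.3399963378906, 114.1199951171875), (48.20000076293945, 55.600006103515625), 53.13010025024414)
```

>>> {"api": "drive_tool", "payload": {
  "series": [
    [[3,1,0,0],[3.8,4,-0.1,0.2],[3.8,8,-0.1,0.2],[3.8,11,-0.1,0.2],[3.8,13.3,-0.1,0.2],[3.8,13.4,-0.1,0.2],[3.8,13.4,-0.1,0.2]]
  ]
}}

```text
clock: 20.38
tcp_pos: [0.5679, -0.0273, 0.0736]
orientation: [-1.496, -0.031, 0.567]
force: [-1.3, -0.2, -0.1]
grip_width: 0.0649
```

>>> {"api": "drive_tool", "payload": {
  "series": [
    [[0,0,0,0],[0,0,0,0],[0,0,0,0],[0,0,0,0],[0,0,0,0]]
  ],
  "jaw": 3,
  "squeeze": 25
}}

```text
clock: 20.8
tcp_pos: [0.5681, -0.0274, 0.0743]
orientation: [-1.497, -0.032, 0.567]
force: [0.2, 0.3, -0.9]
grip_width: 0.0404
```

>>> {"api": "drive_tool", "payload": {
  "series": [
    [[0,-3,0,0],[0,-7,0,0],[0,-11,0,0],[0,-15,0,0],[0,-19,0,0],[0,-23,0,0],[0,-26,0,0],[0,-27,0,0],[0,-27,0,0]]
  ]
}}

```text
clock: 21.55
tcp_pos: [0.5731, -0.0492, 0.3474]
orientation: [-1.502, -0.038, 0.567]
force: [-0.8, 0.7, -1.2]
grip_width: 0.0407
```

```bash
cat > wp2.py <<'E'
from wp import *
for a in [(.026,.020,.055),(.026,.020,.03),(.026,.020,.012),(.026,.020,0)]: go(tcp(*a,lat=-.0027),32.4)
E
python3 wp2.py; python3 - <<'E'
from h import *
c=shot('wrist','w13.png'); Tt=np.array(c['T_tool_cam']); c2=dict(c,T=Tt)
for t in('reader','reader_window'):
    for d in models.mark_of(t,'wrist')[:1]:
        o,dd=ray(c2,d['location'])
        for y in((.074,) if t=='reader' else (.056,)): print(t,d['p'],d['location'],(o+dd*(y-o[1])/dd[1])*1000)
g=cv2.cvtColor(c['img'],cv2.COLOR_BGR2GRAY)
col=g[:,312]; print(col[20:460:8].tolist())
for v in(200,300,420): print(v,''.join('#' if a<35 else '+' if a<75 else '.' for a in g[v][230:400:2]))
E
```

```text
shift [15.521  1.288  1.391] psi 32.48438107920676 turn 0.0843810792067643 tcp [ 0.573 -0.049  0.347] y [-0.005  0.078 -0.997]
shift [15.427  3.78   1.221] psi 32.48438107920676 turn 0.0843810792067643 tcp [ 0.573 -0.049  0.347] y [-0.005  0.078 -0.997]
shift [15.359  5.575  1.098] psi 32.48438107920676 turn 0.0843810792067643 tcp [ 0.573 -0.049  0.347] y [-0.005  0.078 -0.997]
shift [15.314  6.771  1.016] psi 32.48438107920676 turn 0.0843810792067643 tcp [ 0.573 -0.049  0.347] y [-0.005  0.078 -0.997]
reader 0.73 [37.5, 16.6] [-108.63945658   74.          -89.02749698]
reader_window 0.96 [309.7, 58.0] [-95.41876857  56.          -1.35002222]
[194, 189, 191, 192, 192, 93, 118, 123, 119, 120, 120, 117, 125, 125, 122, 122, 120, 123, 125, 126, 118, 0, 30, 50, 45, 46, 122, 123, 122, 122, 66, 71, 66, 67, 66, 13, 28, 1, 17, 6, 144, 146, 19, 22, 25, 27, 29, 17, 33, 23, 24, 25, 24, 148, 64]
200 ..........+#############+####++#++++++++++++++++++++++++++++++++++++++++++...........
300 ..............#########################################################+.............
420 #########+.........###########+######################################+.......########
```

>>> {"api": "drive_tool", "payload": {
  "series": [
    [[4,0.3,0.4,0],[8,0.6,0.8,0],[12,1,1.2,0],[15.4,1.3,1.3,0],[15.4,2.5,1.3,0],[15.4,3.8,1.2,0],[15.4,3.8,1.2,0],[15.4,3.8,1.2,0]]
  ],
  "squeeze": 20
}}

```text
clock: 22.37
tcp_pos: [0.6905, 0.0468, 0.3039]
orientation: [-1.49, -0.022, 0.567]
force: [0.2, -0.0, -2.3]
grip_width: 0.0397
```

```bash
python3 wp2.py|tail -3; python3 m.py
```

```text
shift [ 0.616 -1.256 -0.287] psi 32.46462495789673 turn 0.06462495789673284 tcp [0.69  0.047 0.304] y [-0.025  0.08  -0.996]
shift [ 0.577  0.538 -0.433] psi 32.46462495789673 turn 0.06462495789673284 tcp [0.69  0.047 0.304] y [-0.025  0.08  -0.996]
shift [ 0.551  1.733 -0.53 ] psi 32.46462495789673 turn 0.06462495789673284 tcp [0.69  0.047 0.304] y [-0.025  0.08  -0.996]
[ 0.112  0.702 -1.424] [0.691 0.047 0.305]
180 ++++++++++++###########################################+#+++++++++++............
190 ++++++++########+####+#++########+#######+#+#+++++++++++++++++++++++++..........
200 .....+++##########+++##+##+++++++#+#++++++++++++++++++++++++++++++++++..........
210 .......+##############++#++#+........................+++++++++++++++++..........
220 .......+####################+........................++++++++++++++++...........
230 .......+###################++........................++++++++++++++++...........
[[256.0, 186.0], [256.0, 247.0]]
[[343.0, 183.0], [350.0, 243.0]]
```

>>> {"api": "drive_tool", "payload": {
  "series": [
    [[0.6,0.0,-0.3,0],[0.6,0.3,-0.5,0],[0.6,0.6,-0.5,0],[0.6,0.9,-0.5,0],[0.6,1.2,-0.5,0],[0.6,1.5,-0.5,0],[0.6,1.5,-0.5,0]]
  ]
}}

```text
clock: 23.0
tcp_pos: [0.6986, 0.045, 0.2953]
orientation: [-1.494, -0.025, 0.566]
force: [-7.1, -3.6, 12.3]
grip_width: 0.0398
```

```bash
python3 wp2.py|tail -1; cat > tilt.py <<'E'
from wp import *
cs={n:shot(n) for n in('scene','side','wrist')}
print('f',r.sense()['force'])
from q import tri
hw=pts(B,[[-.085,0,.018]])[0]; T=T_tool(); G=T[:3,3]+.054*T[:3,1]
print('G bed',B[:3,:3].T@(G-B[:3,3])*1000)
ob=[]
for n,c in cs.items():
    e=proj(c,[hw])[0]
    l=[d for d in models.mark_of('reader_window',n)[:6] if np.linalg.norm(np.array(d['location'])-e)<(45 if n!='wrist' else 120)]
    print(n,e.round(),[(np.round(d['location'],1).tolist(),round(d['p'],2)) for d in l])
    if l: ob.append((c,l[0]['location']))
if len(ob)>1:
    w=tri(ob); v=G-w; u=B[:3,0].copy();u[2]=0;u/=np.linalg.norm(u)
    print('win',w,'in bed mm',B[:3,:3].T@(w-B[:3,3])*1000,'tilt window->G deg',np.degrees(np.arctan2(v[2],v@u)))
E
sed -i 's/^A=shot.*/pass/' q.py; python3 tilt.py
```

```text
shift [-0.049  0.911  0.151] psi 32.42133290813893 turn 0.021332908138930406 tcp [0.699 0.045 0.295] y [-0.02   0.078 -0.997]
f [-7.259 -4.481 11.7  ]
G bed [32.475 -5.317 26.203]
scene [316. 263.] [([311.0, 242.3], 0.95)]
side [344. 225.] [([345.0, 207.7], 0.86)]
wrist [309. 109.] [([313.8, 85.0], 0.56)]
win [0.622 0.004 0.205] in bed mm [-55.762  -1.329  62.329] tilt window->G deg 22.73483846441488
```

>>> {"api": "drive_tool", "payload": {
  "series": [
    [[0,0.3,0,0],[0,0.6,0,0],[0,0.9,0,0],[0,1.1,0,0],[0,1.1,0,0]]
  ]
}}

```text
clock: 23.72
tcp_pos: [0.6986, 0.0447, 0.2893]
orientation: [-1.497, -0.026, 0.566]
force: [-7.9, -3.1, 13.4]
grip_width: 0.0394
```

```bash
python3 tilt.py
```

```text
f [-7.003 -2.942 12.952]
G bed [28.174 -5.668 22.062]
scene [316. 263.] [([315.5, 251.8], 0.82)]
side [344. 225.] [([345.4, 215.3], 0.69)]
wrist [311. 110.] [([315.0, 102.4], 0.67)]
win [0.628 0.009 0.181] in bed mm [-66.903   0.103  40.195] tilt window->G deg 34.202353836938016
```

>>> {"api": "drive_tool", "payload": {
  "series": [
    [[0,0.3,0,0],[0,0.6,0,0],[0,0.9,0,0],[0,1.1,0,0],[0,1.1,0,0]]
  ]
}}

```text
clock: 24.43
tcp_pos: [0.6986, 0.0451, 0.2857]
orientation: [-1.498, -0.029, 0.565]
force: [-10.8, -2.4, 20.8]
grip_width: 0.0398
```

```bash
python3 tilt.py
```

```text
f [-11.276  -0.925  20.212]
G bed [25.873 -5.45  19.245]
scene [316. 263.] [([316.2, 258.7], 0.8), ([343.5, 253.4], 0.56)]
side [344. 225.] [([347.7, 216.9], 0.83)]
wrist [311. 109.] [([318.7, 115.4], 0.63)]
win [0.635 0.011 0.171] in bed mm [-69.499  -2.1    27.878] tilt window->G deg 39.82738783454127
```

>>> {"api": "drive_tool", "payload": {
  "series": [
    [[0,0.4,0,0],[-0.2,0.7,0,0],[-0.4,0.9,0,0],[-0.5,1,0,0],[-0.6,1.1,0,0],[-0.6,1.1,0,0]]
  ]
}}

```text
clock: 25.23
tcp_pos: [0.6968, 0.0443, 0.2844]
orientation: [-1.501, -0.043, 0.564]
force: [-5.1, 3.1, 21.2]
grip_width: 0.0396
```

```bash
python3 tilt.py
```

```text
f [-4.766  2.171 22.016]
G bed [24.047 -5.299 19.19 ]
scene [316. 263.] [([319.4, 254.1], 0.63)]
side [344. 225.] [([346.6, 216.9], 0.64)]
wrist [312. 110.] [([313.2, 116.4], 0.88)]
win [0.633 0.013 0.175] in bed mm [-66.58    0.434  31.354] tilt window->G deg 37.354919333409086
```

```bash
python3 - <<'E'
from wp import *
c=shot('wrist','w14.png'); B2=shot('side'); im=c['img'].copy()
for s in(-1,1): 
    q=proj(c,pts(B,[[-.049,s*.0225,.012],[-.015,s*.0225,.012],[-.015,s*.0225,0],[-.049,s*.0225,0]])); cv2.polylines(im,[q.astype(int).reshape(-1,1,2)],True,(0,255,0),1)
p=proj(B2,[[.68,.05,.21]])[0].astype(int)
a=cv2.resize(B2['img'][p[1]-35:p[1]+45,p[0]-30:p[0]+30],(330,440),interpolation=cv2.INTER_CUBIC)
b=cv2.resize(im[90:310,210:430],(440,440),interpolation=cv2.INTER_CUBIC)
cv2.imwrite('pics/v13.png',np.hstack([a,b]))
E
```

```text
(no output)
```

View pics/v13.png

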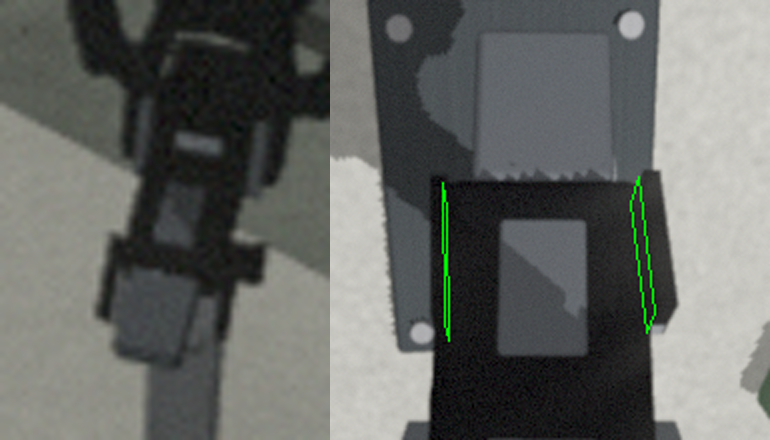

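>>> {"api": "drive_tool", "payload": {
  "series": [
    [[0,-0.6,0,0],[0,-0.8,0.2,0],[0,-0.8,0.3,0],[0,-0.8,0.3,0],[0,-0.3,0.3,0],[0,0.2,0.3,0],[0,0.6,0.3,0],[0,0.8,0.3,0],[0,0.8,0.3,0]]
  ]
}}

```text
clock: 26.38
tcp_pos: [0.6949, 0.0468, 0.2811]
orientation: [-1.502, -0.042, 0.564]
force: [-9.7, -2.3, 18.1]
grip_width: 0.0397
```

```bash
python3 tilt.py
```

```text
f [-8.924 -1.97  18.54 ]
G bed [21.498 -2.183 17.012]
scene [316. 263.] [([320.1, 257.5], 0.72)]
side [344. 225.] [([345.6, 222.3], 0.93), ([355.0, 192.6], 0.39)]
wrist [305. 111.] [([319.7, 125.6], 0.73)]
win [0.632 0.017 0.162] in bed mm [-74.869   4.27   21.256] tilt window->G deg 42.47841812520568
```

>>> {"api": "drive_tool", "payload": {
  "series": [
    [[-0.1,0.3,0,0],[-0.3,0.5,0,0],[-0.5,0.7,0,0],[-0.7,0.9,0,0],[-0.8,1,0,0],[-0.8,1,0,0]]
  ]
}}

```text
clock: 27.18
tcp_pos: [0.6891, 0.042, 0.2738]
orientation: [-1.505, -0.044, 0.563]
force: [-3.5, -2.7, 11.9]
grip_width: 0.0395
```

```bash
python3 tilt.py
```

```text
f [-4.711 -2.919 11.761]
G bed [11.17  -3.214 17.031]
scene [316. 263.] [([317.0, 260.1], 0.56), ([338.1, 258.7], 0.42)]
side [344. 225.] [([345.1, 223.0], 0.57)]
wrist [309. 128.] [([313.0, 124.3], 0.76)]
win [0.629 0.012 0.159] in bed mm [-80.832   1.089  22.994] tilt window->G deg 41.2917507672471
```

>>> {"api": "drive_tool", "payload": {
  "series": [
    [[0,0.3,0,0],[0,0.5,0,0],[-0.1,0.6,0,0],[-0.1,0.6,0,0]]
  ]
}}

```text
clock: 27.82
tcp_pos: [0.6889, 0.0416, 0.2734]
orientation: [-1.507, -0.046, 0.563]
force: [-7.6, -0.5, 21.3]
grip_width: 0.0398
```

```bash
python3 tilt.py
```

```text
f [-8.345 -1.527 20.248]
G bed [10.698 -3.488 16.956]
scene [316. 263.] [([340.6, 256.7], 0.19)]
side [344. 225.] [([343.5, 222.1], 0.83)]
wrist [310. 129.] [([315.0, 125.1], 0.59)]
win [0.635 0.033 0.156] in bed mm [-71.213  15.973   8.76 ] tilt window->G deg 50.71413496734248
```

```bash
cat > win.py <<'E'
from wp import *
def run(names=('scene','side','wrist')):
    cs={n:shot(n) for n in names}; hw=pts(B,[[-.085,0,.018]])[0]; ob=[]
    for n,c in cs.items():
        e=proj(c,[hw])[0]
        l=[d for d in models.mark_of('reader_window',n)[:6] if np.linalg.norm(np.array(d['location'])-e)<(14 if n!='wrist' else 60)]
        if l: ob.append((n,c,np.array(l[0]['location']))); print(n,(ob[-1][2]-e).round(1),round(l[0]['p'],2))
    k={'scene':2.2,'side':2,'wrist':.5}
    for sel in [ob]+[[o for o in ob if o is not q] for q in ob]:
        if len(sel)<1: continue
        f=lambda p:np.concatenate([(proj(c,pts(B,[[p[0],p[1],p[2]]]))[0]-uv)*k[n] for n,c,uv in sel]+[[p[1]*1000*.7]])
        s=least_squares(f,[-.085,0,.018]); print([o[0] for o in sel],(s.x*1000).round(1),'rms',np.sqrt(2*s.cost).round(2))
if __name__=='__main__': run()
E
python3 win.py
```

```text
scene [ 5.9 -1.8] 0.77
side [ 0.4 -2.4] 0.61
wrist [ 2.8 -0.6] 0.89
['scene', 'side', 'wrist'] [-79.7   3.1  17.6] rms 10.32
['side', 'wrist'] [-80.6   0.2  23.8] rms 1.15
['scene', 'wrist'] [-80.6   4.2  17.3] rms 9.86
['scene', 'side'] [-75.3   3.4  14. ] rms 6.29
```

>>> {"api": "drive_tool", "payload": {
  "series": [
    [[-0.2,0.4,0,0],[-0.3,0.6,0,0],[-0.4,0.7,0,0],[-0.4,0.7,0,0]]
  ]
}}

```text
clock: 28.75
tcp_pos: [0.6872, 0.0405, 0.2716]
orientation: [-1.508, -0.051, 0.563]
force: [-3.7, 0.8, 17.7]
grip_width: 0.0397
```

```bash
python3 tilt.py | head -2; python3 win.py
```

```text
f [-4.809  0.223 17.944]
G bed [ 8.224 -3.574 16.948]
scene [-0.2 -4.7] 0.68
side [ 2.7 -0.1] 0.64
wrist [ 3.1 -7.3] 0.8
['scene', 'side', 'wrist'] [-82.4  -0.3  26. ] rms 7.82
['side', 'wrist'] [-85.   -1.4  22.3] rms 5.59
['scene', 'wrist'] [-80.4   1.3  27.6] rms 2.09
['scene', 'side'] [-81.8  -1.3  25.9] rms 7.52
```

>>> {"api": "drive_tool", "payload": {
  "series": [
    [[-0.3,0.3,0,0],[-0.6,0.6,0,0],[-0.6,0.6,0,0]]
  ]
}}

```text
clock: 29.6
tcp_pos: [0.6861, 0.0401, 0.2716]
orientation: [-1.511, -0.065, 0.562]
force: [1.5, 5.2, 16.0]
grip_width: 0.0396
```

```bash
python3 tilt.py | head -2; python3 win.py|grep -v "rms"
```

```text
f [ 1.894  4.833 16.068]
G bed [ 7.885 -3.461 17.213]
scene [ 2.8 -1.9] 0.67
side [-1.1 -1.5] 0.72
wrist [ 4.1 -6.7] 0.64
```

>>> {"api": "drive_tool", "payload": {
  "series": [
    [[0,0,0,0],[0,0,0,0],[0,0,0,0],[0,0,0,0],[0,-0.5,0,0],[0,-3,0,0],[0,-7,0,0],[0,-11,0,0],[0,-11,0,0]]
  ],
  "jaw": 6
}}

```text
clock: 30.95
tcp_pos: [0.687, 0.0299, 0.3916]
orientation: [-1.52, -0.077, 0.562]
force: [2.0, 0.5, 2.4]
grip_width: 0.0603
```

```bash
python3 - <<'E'
from wp import *
c=shot('wrist','w15.png'); 
h=pts(B,[[0,0,0],[-.085,0,.018],[-.05,-.02,.03],[-.05,.02,.03],[.05,-.02,.03],[.05,.02,.03]]); print(proj(c,h).round(0).tolist())
for t in('reader','reader_window'):print(t,[(np.round(d['location']).tolist(),round(d['p'],2)) for d in models.mark_of(t,'wrist')[:3]])
k=cv2.inRange(c['img'],(0,0,0),(45,45,45)); k[320:]=0; n,l,st,ce=cv2.connectedComponentsWithStats(k)
for i in np.argsort(-st[1:,4])[:3]+1: print(st[i],ce[i].round())
print(T_tool()[:3,3])
g=cv2.cvtColor(c['img'],cv2.COLOR_BGR2GRAY)
for v in range(60,330,12): print(v,''.join('#' if a<35 else '+' if a<75 else '-' if a<140 else '.' for a in g[v][210:430:3]))
E
```

```text
[[324.0, 226.0], [318.0, 111.0], [292.0, 142.0], [351.0, 140.0], [297.0, 286.0], [365.0, 283.0]]
reader [([446.0, 246.0], 0.7), ([321.0, 220.0], 0.65)]
reader_window [([514.0, 266.0], 0.88), ([320.0, 102.0], 0.7)]
[  257    89   105   203 10638] [313. 204.]
[228 306  12  14 119] [234. 313.]
[206 319   8   1   8] [210. 319.]
[0.684 0.03  0.382]
60 -----------------------...................................................
72 ....------------------....................................................
84 ......--------------------.................-..............................
96 ....------------###++#+#++++++++++++++++++++++++---++.....................
108 ...-------------#++++#++##++++++------------++++++++-.....................
120 ....------------++#++++++++++++++-----------++++++++-.....................
132 .......---------+##+++++++++++++------------++++++++......................
144 ..........-------#++++++#++++##################+++++......................
156 ................-+++#++#+#########+-------#####+##++......................
168 .................++++#+####+######--------#
[... 358 characters left out ...]
.............------####+###############+#+-.................--------
240 .........................##################++##++...............----------
252 ...........................#####################+.................-+------
264 ...........................#####################+.........................
276 ...........................###################+##.........................
288 ...........................-#############+#####+..........................
300 ..........................................................................
312 ...++++###-..................................................+++-----.....
324 #+++++####+.................................................-+++++----++++
```

```bash
python3 go.py .559 -.336 .24 -113
```

```text
shift [-30.935  10.73  -25.036] psi 32.216826665219486 turn 145.2168266652195 tcp [0.684 0.03  0.382] y [ 0.023  0.084 -0.996]
```

>>> {"api": "drive_tool", "payload": {
  "series": [
    [[-2.6,0.5,-2.1,7],[-5.2,1,-4.2,14],[-7.8,2,-6.3,21],[-10.4,3,-8.4,28],[-13,4,-10.5,35],[-15.6,5,-12.6,42],[-18.2,6,-14.7,49],[-20.8,7,-16.8,56],[-23.4,8,-18.9,63],[-26,9,-21,70],[-28.6,10,-23.1,77],[-30.9,10.7,-25,84]]
  ],
  "jaw": 4.5
}}

```text
clock: 32.1
tcp_pos: [0.5564, -0.336, 0.2361]
orientation: [-1.503, 0.059, -0.907]
force: [0.1, 0.3, 1.2]
grip_width: 0.0453
```

>>> {"api": "drive_tool", "payload": {
  "series": [
    [[0,0,0,7],[0,0,0,14],[0,0,0,21],[0,0,0,28],[0,0,0,35],[0,0,0,42],[0,0,0,49],[0,0,0,56],[0,0,0,62],[0,0,0,62]]
  ]
}}

```text
clock: 32.93
tcp_pos: [0.555, -0.3351, 0.2332]
orientation: [-1.596, 0.089, -1.994]
force: [0.3, -0.5, -0.6]
grip_width: 0.045
```

```bash
cat > pl.py <<'E'
from wp import *
c=shot('wrist','w16.png'); print(r.sense()['clock'],r.sense()['joint_pos'])
for t in('plate','plate_code','blank1','rack'):
    for d in models.mark_of(t,'wrist')[:2]: print(t,np.round(d['location']),round(d['p'],2),[onplane(c,d['location'],z).round(4) for z in((.01,) if t!='plate_code' else (.032,))])
for d in models.look_for('plate','wrist')[:2]: print(d)
py=np.radians(157);px=np.radians(67)
P=np.array([.5696,-.3101]);X=np.array([np.cos(px),np.sin(px)]);Y=np.array([np.cos(py),np.sin(py)])
print('pred top corners',[proj(c,[[*(P+x*X),.06]])[0].round() for x in(-.05,.05)])
go([.559,-.336,.24],-113)
E
python3 pl.py
```

```text
32.9833 [-0.641  0.438  1.608  0.089  1.14  -0.262]
plate [328. 202.] 0.81 [array([ 0.573, -0.307,  0.01 ])]
plate_code [335. 158.] 0.55 [array([ 0.591, -0.278,  0.032])]
blank1 [242. 202.] 0.57 [array([ 0.512, -0.28 ,  0.01 ])]
blank1 [149. 203.] 0.56 [array([ 0.444, -0.251,  0.01 ])]
{'rect': [325.1, 136.4, 341.1, 286.5], 'p': 0.91}
pred top corners [array([327., 291.]), array([325., 140.])]
shift [-0.145 -0.446  0.26 ] psi -114.05039381964315 turn -1.0503938196431477 tcp [ 0.556 -0.336  0.235] y [ 0.017  0.088 -0.996]
```

```bash
python3 - <<'E'
from wp import *
y=T_tool()[:3,1]; go(np.array([.561,-.334,.050])-y*.054,-113.5)
E
```

```text
shift [ 1.257 13.098  0.753] psi -114.05039381964315 turn -0.5503938196431477 tcp [ 0.556 -0.336  0.235] y [ 0.017  0.088 -0.996]
```

>>> {"api": "drive_tool", "payload": {
  "series": [
    [[0.4,3,0.3,-0.5],[0.9,7,0.5,-0.5],[1.2,11,0.7,-0.5],[1.3,12.8,0.8,-0.5],[1.3,13.1,0.8,-0.5],[1.3,13.1,0.8,-0.5]]
  ]
}}

```text
clock: 33.73
tcp_pos: [0.5594, -0.3386, 0.1019]
orientation: [-1.594, 0.089, -1.982]
force: [-0.1, 0.2, 0.1]
grip_width: 0.0447
```

>>> {"api": "drive_tool", "payload": {
  "series": [
    [[0,0,0,0],[0,0,0,0],[0,0,0,0],[0,0,0,0],[0,0,0,0],[0,0,0,0],[0,0,0,0]]
  ],
  "jaw": 0.4,
  "squeeze": 60
}}

```text
clock: 34.32
tcp_pos: [0.5607, -0.3396, 0.1044]
orientation: [-1.59, 0.088, -1.981]
force: [-0.7, 0.1, 5.8]
grip_width: 0.0073
```

>>> {"api": "drive_tool", "payload": {
  "series": [
    [[0,-1,0,0],[0,-3,0,0],[0,-6,0,0],[0,-10,0,0],[0,-14,0,0],[0,-18,0,0],[0,-22,0,0],[0,-22,0,0]]
  ]
}}

```text
clock: 34.98
tcp_pos: [0.56, -0.3621, 0.3356]
orientation: [-1.572, 0.083, -1.98]
force: [2.3, -2.0, 0.9]
grip_width: 0.0071
```

```bash
cat > cd.py <<'E'
from wp import *
def code():
    c=shot('wrist','w17.png'); c2=dict(c,T=np.array(c['T_tool_cam']))
    for t in('plate_code','plate'):
        for d in models.mark_of(t,'wrist')[:1]:
            o,dd=ray(c2,d['location']); P=o+dd*((.004 if t!='plate' else 0)-o[2])/dd[2] if abs(dd[2])>1e-3 else None
            Q=o+dd*((.054+.018 if t=='plate_code' else .094)-o[1])/dd[1]
            print(t,np.round(d['location']),round(d['p'],2),'onY',(Q*1000).round(1))
if __name__=='__main__':
    code(); s=r.sense(); print(s['clock'],s['grip_width'],s['joint_pos'])
    u=np.array([np.cos(np.radians(33.5)),np.sin(np.radians(33.5))])
    go([*(u*.90),.33],-56.5)
E
python3 cd.py
```

```text
plate_code [324. 171.] 0.97 onY [-62.2  72.    3.7]
plate [318. 243.] 0.92 onY [-26.4  94.    1.4]
35.1333 0.006731105532214962 [-0.668  0.379  1.499  0.083  1.305 -0.282]
shift [-85.918   7.287 -16.216] psi -113.51384770341662 turn -57.013847703416616 tcp [ 0.557 -0.359  0.324] y [ 0.017  0.088 -0.996]
```

```bash
python3 go.py .75 .497 .46 -56.5
```

```text
shift [-87.06   -5.659 -16.52 ] psi -113.51384770341662 turn -57.013847703416616 tcp [ 0.557 -0.359  0.324] y [ 0.017  0.088 -0.996]
```

>>> {"api": "drive_tool", "payload": {
  "series": [
    [[-2,-3.2,-0.5,-7],[-4.5,-6,-1,-14],[-7.5,-8.8,-1.5,-21],[-11,-11,-2,-28],[-15,-12,-2.8,-35],[-19,-11.8,-3.6,-42],[-23,-11.4,-4.4,-49],[-27,-11,-5.1,-56],[-31,-10.7,-5.9,-57],[-35,-10.3,-6.6,-57],[-39,-9.9,-7.4,-57],[-43,-9.6,-8.1,-57]]
  ]
}}

```text
clock: 36.13
tcp_pos: [0.6504, 0.0598, 0.4551]
orientation: [-1.514, 0.068, -0.984]
force: [0.6, -0.6, -1.2]
grip_width: 0.0069
```

```bash
python3 go.py .75 .497 .46 -56.5
```

```text
shift [-30.841   3.446  32.375] psi -56.35645669761584 turn 0.1435433023841597 tcp [0.65  0.06  0.455] y [ 0.01   0.088 -0.996]
```

>>> {"api": "drive_tool", "payload": {
  "series": [
    [[-2.8,0.3,2.9,0],[-5.6,0.6,5.8,0],[-8.4,0.9,8.8,0],[-11.2,1.2,11.7,0],[-14,1.5,14.7,0],[-16.8,1.9,17.6,0],[-19.6,2.2,20.6,0],[-22.4,2.5,23.5,0],[-25.2,2.8,26.4,0],[-28,3.1,29.4,0],[-30.8,3.4,32.4,0]]
  ]
}}

```text
clock: 37.05
tcp_pos: [0.7498, 0.4985, 0.4559]
orientation: [-1.52, 0.068, -0.984]
force: [2.1, -0.0, -0.4]
grip_width: 0.007
```

>>> {"api": "drive_tool", "payload": {
  "series": [
    [[0,-10,60,0],[0,-20,120,0],[0,-20,120,0],[0,-20,120,0]]
  ]
}}

```text
clock: 37.38
tcp_pos: [0.7935, 0.5257, 0.4426]
orientation: [-1.511, 0.069, -0.985]
force: [0.7, 0.9, -4.1]
grip_width: 0.0072
```

>>> {"api": "drive_tool", "payload": {
  "series": [
    [[0,-40,120,0],[0,-40,120,0],[0,-40,120,0],[0,-40,120,0]]
  ]
}}

```text
clock: 37.72
tcp_pos: [0.7961, 0.5249, 0.462]
orientation: [-1.474, 0.069, -0.984]
force: [-0.5, 0.8, -0.2]
grip_width: 0.0071
```

>>> {"api": "drive_tool", "payload": {
  "series": [
    [[0,-120,60,0],[0,-120,60,0],[0,-120,60,0]]
  ]
}}

```text
clock: 37.97
tcp_pos: [0.7739, 0.5029, 0.5415]
orientation: [-1.446, 0.069, -0.984]
force: [-0.0, 0.3, 0.4]
grip_width: 0.0072
```

>>> {"api": "drive_tool", "payload": {
  "series": [
    [[0,-60,120,0]]
  ]
}}

```text
clock: 38.05
tcp_pos: [0.7763, 0.5034, 0.5547]
orientation: [-1.411, 0.068, -0.984]
force: [-0.5, -0.9, -0.2]
grip_width: 0.0067
```

>>> {"api": "drive_tool", "payload": {
  "series": [
    [[0,-60,120,0]]
  ]
}}

```text
clock: 38.13
tcp_pos: [0.7818, 0.5063, 0.5599]
orientation: [-1.376, 0.068, -0.984]
force: [0.2, -0.0, -2.5]
grip_width: 0.0071
```

>>> {"api": "drive_tool", "payload": {
  "series": [
    [[0,-60,120,0],[0,-60,120,0]]
  ]
}}

```text
clock: 38.3
tcp_pos: [0.7845, 0.5065, 0.5735]
orientation: [-1.339, 0.068, -0.984]
force: [-0.4, -0.8, 0.7]
grip_width: 0.0069
```

>>> {"api": "drive_tool", "payload": {
  "series": [
    [[0,-60,120,0],[0,-60,120,0]]
  ]
}}

```text
clock: 38.47
tcp_pos: [0.7856, 0.5056, 0.5892]
orientation: [-1.304, 0.068, -0.984]
force: [-0.6, 1.1, -0.7]
grip_width: 0.0071
```

>>> {"api": "drive_tool", "payload": {
  "series": [
    [[0,0,120,0],[0,0,120,0]]
  ]
}}

```text
clock: 38.63
tcp_pos: [0.799, 0.5152, 0.5774]
orientation: [-1.269, 0.068, -0.984]
force: [-0.4, -0.9, -0.7]
grip_width: 0.0068
```

>>> {"api": "drive_tool", "payload": {
  "series": [
    [[0,0,120,0],[0,0,120,0]]
  ]
}}

```text
clock: 38.8
tcp_pos: [0.8121, 0.5244, 0.5637]
orientation: [-1.238, 0.068, -0.984]
force: [0.2, 0.3, -0.9]
grip_width: 0.0066
```

>>> {"api": "drive_tool", "payload": {
  "series": [
    [[0,-40,120,0]]
  ]
}}

```text
clock: 38.88
tcp_pos: [0.8152, 0.5258, 0.5666]
orientation: [-1.22, 0.069, -0.984]
force: [0.8, 1.0, -2.6]
grip_width: 0.0067
```

>>> {"api": "drive_tool", "payload": {
  "series": [
    [[0,-40,120,0]]
  ]
}}

```text
clock: 38.97
tcp_pos: [0.816, 0.5254, 0.5785]
orientation: [-1.195, 0.069, -0.984]
force: [0.3, -0.6, -0.6]
grip_width: 0.0071
```

>>> {"api": "drive_tool", "payload": {
  "series": [
    [[0,-40,120,0]]
  ]
}}

```text
clock: 39.05
tcp_pos: [0.8171, 0.5251, 0.5916]
orientation: [-1.166, 0.069, -0.984]
force: [0.4, 0.9, -0.5]
grip_width: 0.0073
```

>>> {"api": "drive_tool", "payload": {
  "series": [
    [[0,-40,120,0]]
  ]
}}

```text
clock: 39.13
tcp_pos: [0.8187, 0.525, 0.6041]
orientation: [-1.135, 0.069, -0.984]
force: [-0.5, -1.1, -1.6]
grip_width: 0.007
```

>>> {"api": "drive_tool", "payload": {
  "series": [
    [[0,-40,120,0]]
  ]
}}

```text
clock: 39.22
tcp_pos: [0.8205, 0.525, 0.6165]
orientation: [-1.104, 0.069, -0.984]
force: [-0.1, 0.3, -1.1]
grip_width: 0.0073
```

>>> {"api": "drive_tool", "payload": {
  "series": [
    [[0,-40,120,0]]
  ]
}}

```text
clock: 39.3
tcp_pos: [0.822, 0.5249, 0.6291]
orientation: [-1.073, 0.069, -0.984]
force: [0.0, 0.2, -0.6]
grip_width: 0.0071
```

>>> {"api": "drive_tool", "payload": {
  "series": [
    [[0,-40,120,0]]
  ]
}}

```text
clock: 39.38
tcp_pos: [0.8232, 0.5244, 0.6421]
orientation: [-1.042, 0.069, -0.983]
force: [-0.3, 0.1, -0.8]
grip_width: 0.0068
```

>>> {"api": "drive_tool", "payload": {
  "series": [
    [[0,-40,120,0]]
  ]
}}

```text
clock: 39.47
tcp_pos: [0.8239, 0.5237, 0.6555]
orientation: [-1.011, 0.069, -0.983]
force: [-0.4, -0.5, -0.1]
grip_width: 0.007
```

>>> {"api": "drive_tool", "payload": {
  "series": [
    [[0,-40,120,0]]
  ]
}}

```text
clock: 39.55
tcp_pos: [0.8241, 0.5226, 0.6694]
orientation: [-0.982, 0.069, -0.983]
force: [0.3, 0.6, -0.8]
grip_width: 0.0071
```

>>> {"api": "drive_tool", "payload": {
  "series": [
    [[0,-40,120,0]]
  ]
}}

```text
clock: 39.63
tcp_pos: [0.8237, 0.521, 0.6838]
orientation: [-0.953, 0.069, -0.983]
force: [-0.6, 1.0, -1.6]
grip_width: 0.0074
```

>>> {"api": "drive_tool", "payload": {
  "series": [
    [[0,-40,120,0]]
  ]
}}

```text
clock: 39.72
tcp_pos: [0.8228, 0.519, 0.6987]
orientation: [-0.924, 0.069, -0.983]
force: [-0.1, -0.4, -1.5]
grip_width: 0.007
```

>>> {"api": "drive_tool", "payload": {
  "series": [
    [[0,-40,120,0]]
  ]
}}

```text
clock: 39.8
tcp_pos: [0.8213, 0.5167, 0.7141]
orientation: [-0.896, 0.069, -0.983]
force: [0.0, -0.0, -1.1]
grip_width: 0.0072
```

```bash
cat > fin.py <<'E'
from wp import *
s=r.sense(); print(s['clock'],s['joint_pos'].round(2)); T=T_tool()
print('tool z in bed',B[:3,:3].T@T[:3,2],'tool y in bed',B[:3,:3].T@T[:3,1])
Ct=np.array([-.062,.072,.004])
def toC(bx,by=0,bz=.018):
    C=pts(B,[[bx,by,bz]])[0]; return C-T[:3,:3]@Ct
def sh(g): return (T[:3,:3].T@(g-T[:3,3])*100).round(2)
print('to final',sh(toC(-.147)),'standoff',sh(toC(-.30)),'tcp final',toC(-.147),'standoff tcp',toC(-.30))
print('code now in bed',B[:3,:3].T@(T[:3,3]+T[:3,:3]@Ct-B[:3,3]))
E
python3 fin.py
```

```text
39.8 [ 0.49  0.88  0.05  0.12  1.54 -0.04]
tool z in bed [ 0.993 -0.04  -0.111] tool y in bed [-0.109  0.056 -0.993]
to final [ 41.75   8.04 -74.53] standoff [ 42.46   9.71 -89.72] tcp final [ 0.59  -0.094  0.158] standoff tcp [ 0.5   -0.154  0.05 ]
code now in bed [0.621 0.382 0.036]
```

>>> {"api": "drive_tool", "payload": {
  "series": [
    [[0,-40,120,0]]
  ]
}}

```text
clock: 39.88
tcp_pos: [0.8194, 0.514, 0.7299]
orientation: [-0.867, 0.069, -0.983]
force: [0.2, 0.5, -1.1]
grip_width: 0.0068
```

>>> {"api": "drive_tool", "payload": {
  "series": [
    [[0,-40,120,0]]
  ]
}}

```text
clock: 39.97
tcp_pos: [0.817, 0.511, 0.746]
orientation: [-0.84, 0.069, -0.983]
force: [-0.2, 0.1, -1.3]
grip_width: 0.007
```

>>> {"api": "drive_tool", "payload": {
  "series": [
    [[0,-40,120,0]]
  ]
}}

```text
clock: 40.05
tcp_pos: [0.814, 0.5077, 0.7626]
orientation: [-0.812, 0.069, -0.983]
force: [-0.1, 0.1, -1.1]
grip_width: 0.0069
```

```bash
sed -i "s/'standoff',sh(toC(-.30))/'W',sh(toC(-.147,0,.218))/; s/'standoff tcp',toC(-.30)/''/" fin.py; python3 fin.py
```

```text
40.05 [ 0.48  0.84  0.05  0.12  1.5  -0.04]
tool z in bed [ 0.999 -0.045 -0.028] tool y in bed [-0.025  0.052 -0.998]
to final [ 41.74   6.06 -78.08] W [ 40.72 -13.91 -78.63] tcp final [ 0.586 -0.097  0.154] 
code now in bed [0.654 0.378 0.078]
```

>>> {"api": "drive_tool", "payload": {
  "series": [
    [[1.8,-0.6,-3.6,0],[3.7,-1.3,-7.2,0],[5.6,-1.9,-10.8,0],[7.4,-2.5,-14.4,0],[9.3,-3.2,-18,0],[11.2,-3.8,-21.6,0],[13,-4.4,-25.2,0],[14.9,-5.1,-28.8,0],[16.8,-5.7,-32.4,0],[18.6,-6.4,-36,0],[20.5,-7,-39.6,0],[22.4,-7.6,-43.2,0]]
  ]
}}

```text
clock: 41.05
tcp_pos: [0.6448, 0.1748, 0.536]
orientation: [-0.809, 0.067, -0.983]
force: [0.6, -0.4, -0.9]
grip_width: 0.0066
```

```bash
python3 fin.py
```

```text
41.05 [ 0.05 -0.02  1.68  0.53  0.89 -0.72]
tool z in bed [ 0.999 -0.044 -0.025] tool y in bed [-0.023  0.05  -0.998]
to final [ 21.82  12.9  -39.85] W [ 20.84  -7.07 -40.35] tcp final [ 0.586 -0.097  0.154] 
code now in bed [0.264 0.194 0.148]
```

>>> {"api": "drive_tool", "payload": {
  "series": [
    [[1.9,-0.7,-3.6,0],[3.7,-1.3,-7.2,0],[5.6,-1.9,-10.8,0],[7.4,-2.5,-14.4,0],[9.3,-3.2,-18,0],[11.2,-3.8,-21.6,0],[13,-4.4,-25.2,0],[14.9,-5.1,-28.8,0],[16.8,-5.7,-32.4,0],[18.6,-6.4,-36,0],[20.8,-7,-40,0],[20.8,-7,-40.3,0]]
  ]
}}

```text
clock: 42.05
tcp_pos: [0.4663, -0.1781, 0.2923]
orientation: [-0.814, 0.065, -0.991]
force: [-0.8, -0.9, -1.0]
grip_width: 0.0068
```

```bash
python3 fin.py; cat > chk.py <<'E'
from wp import *
cs={n:shot(n) for n in('scene','side','wrist')}; T=T_tool()
P={'reader_window':pts(B,[[-.085,0,.018]])[0],'plate_code':T[:3,3]+T[:3,:3]@np.array([-.062,.072,.004])}
for n,c in cs.items():
    for t,p in P.items():
        e=proj(c,[p])[0]; print(n,t,'exp',e.round(1),[(np.round(d['location'],1).tolist(),round(d['p'],2)) for d in models.mark_of(t,n)[:6] if np.linalg.norm(np.array(d['location'])-e)<60])
E
python3 chk.py
```

```text
42.05 [-0.8   0.04  2.13  0.89  1.07 -1.84]
tool z in bed [ 0.998 -0.048 -0.029] tool y in bed [-0.027  0.044 -0.999]
to final [ 0.6  19.96  1.04] W [-0.26 -0.01  0.45] tcp final [ 0.586 -0.096  0.154] 
code now in bed [-0.152 -0.002  0.218]
scene reader_window exp [315.7 263.2] [([315.7, 261.6], 0.88), ([342.6, 258.0], 0.62)]
scene plate_code exp [252.6 195.6] [([251.6, 200.4], 0.75), ([244.7, 217.9], 0.26)]
side reader_window exp [344.4 225. ] []
side plate_code exp [325.8 235.7] []
wrist reader_window exp [399.3 136.7] [([398.3, 131.9], 0.78)]
wrist plate_code exp [327.7 167.8] [([324.8, 172.5], 0.69)]
```

>>> {"api": "drive_tool", "payload": {
  "series": [
    [[0.2,3.5,0.4,0],[0.4,7,0.8,0],[0.6,10.5,1,0],[0.6,13.5,1,0],[0.6,16.5,1,0],[0.6,18.5,1,0],[0.6,19.7,1,0],[0.6,20,1,0],[0.6,20,1,0],[0.6,20,1,0]]
  ]
}}

```text
clock: 43.33
tcp_pos: [0.5887, -0.0899, 0.1593]
orientation: [-0.808, 0.063, -0.981]
force: [-0.1, -0.0, -1.0]
grip_width: 0.0067
```

```bash
python3 fin.py; sed -i "s/cv2/cv2/; s/shot(n) for/shot(n,n+'20.png') for/" chk.py; python3 chk.py; python3 -c "
import sys
from h import *; print(r.sense()['force'],r.sense()['clock'])"
```

```text
43.3333 [-0.49  0.38  2.06  1.2   0.75 -2.  ]
tool z in bed [ 0.999 -0.04  -0.024] tool y in bed [-0.022  0.049 -0.999]
to final [ 0.42 -0.05 -0.77] W [ -0.54 -20.02  -1.24] tcp final [ 0.586 -0.096  0.154] 
code now in bed [-0.139  0.004  0.018]
scene reader_window exp [315.7 263.2] [([316.1, 263.0], 0.73)]
scene plate_code exp [304.3 269.1] [([305.8, 273.8], 0.58)]
side reader_window exp [344.4 225. ] [([352.8, 192.3], 0.64)]
side plate_code exp [338.7 248.5] []
wrist reader_window exp [474.7 172.3] [([471.5, 166.5], 0.83)]
wrist plate_code exp [323.  169.1] [([325.2, 172.4], 0.65)]
[ 0.11464233 -0.43713259 -1.6083817 ] 43.7833
```

```bash
python3 - <<'E'
from wp import *
cs={n:shot(n) for n in('scene','side','wrist')}; T=T_tool()
p0=T[:3,3]+T[:3,:3]@np.array([-.062,.072,.004])
print('tcp',T[:3,3],'code bed',B[:3,:3].T@(p0-B[:3,3]))
for n,c in cs.items():
    J=[(proj(c,[p0+B[:3,i]*.01])[0]-proj(c,[p0])[0]).round(1).tolist() for i in range(3)]; print(n,'px per 10mm bed x,y,z',J)
    for t in('plate_code','plate','reader_window','reader'):
        print('  ',t,[(np.round(d['location'],1).tolist(),round(d['p'],2)) for d in models.mark_of(t,n)[:5] if np.linalg.norm(np.array(d['location'])-proj(c,[p0])[0])<(60 if n!='wrist' else 250)])
print('plate origin exp',[proj(c,[T[:3,3]+T[:3,:3]@np.array([-.029,.094,0])])[0].round(1).tolist() for c in cs.values()])
E
```

```text
tcp [ 0.588 -0.09   0.158] code bed [-0.14   0.004  0.017]
scene px per 10mm bed x,y,z [[2.2, -1.2], [3.0, -2.1], [-2.4, -3.7]]
   plate_code [([307.4, 271.4], 0.65)]
   plate [([301.0, 287.3], 0.85), ([341.5, 257.2], 0.22)]
   reader_window [([315.8, 262.5], 0.79)]
   reader [([341.3, 261.5], 0.82)]
side px per 10mm bed x,y,z [[0.8, -4.4], [-4.4, -0.7], [-0.6, -0.7]]
   plate_code []
   plate []
   reader_window []
   reader [([296.3, 222.9], 0.67), ([351.3, 191.8], 0.65)]
wrist px per 10mm bed x,y,z [[27.8, -1.1], [-1.0, -28.6], [-0.1, 3.4]]
   plate_code [([325.9, 170.0], 0.84)]
   plate [([317.1, 242.5], 0.58)]
   reader_window [([476.6, 170.4], 0.62)]
   reader []
plate origin exp [[299.4, 285.7], [352.9, 255.2], [312.6, 235.4]]
```

>>> {"api": "drive_tool", "payload": {
  "series": [
    [[0.2,-0.2,-0.3,0],[0.4,-0.4,-0.6,0],[0.4,-0.4,-0.6,0],[0.4,-0.4,-0.6,0],[0.4,-0.4,-0.6,0],[0.4,-0.4,-0.6,0],[0.4,-0.4,-0.6,0],[0.4,-0.4,-0.6,0]]
  ]
}}

```text
clock: 45.2
tcp_pos: [0.5847, -0.0968, 0.1569]
orientation: [-0.809, 0.064, -0.981]
force: [0.4, -0.4, -0.5]
grip_width: 0.0073
```

```bash
python3 fin.py; python3 chk.py; python3 -c "
from h import *; s=r.sense(); print(s['clock'],s['dq'],s['grip_width'],s['force'])"
```

```text
45.2 [-0.51  0.39  2.06  1.19  0.75 -2.01]
tool z in bed [ 0.999 -0.041 -0.024] tool y in bed [-0.022  0.05  -0.998]
to final [ 0.07  0.29 -0.1 ] W [ -0.91 -19.68  -0.59] tcp final [ 0.586 -0.097  0.154] 
code now in bed [-0.146  0.001  0.021]
scene reader_window exp [315.7 263.2] [([317.5, 260.3], 0.64)]
scene plate_code exp [301.2 269.4] [([302.9, 271.1], 0.64)]
side reader_window exp [344.4 225. ] [([344.6, 221.0], 0.56)]
side plate_code exp [339.2 251.5] [([350.0, 260.2], 0.59)]
wrist reader_window exp [491.7 162.6] [([490.3, 155.9], 0.78)]
wrist plate_code exp [323.2 168.9] [([325.7, 171.7], 0.88)]
45.65 [ 0.00027405 -0.00016663 -0.00113805 -0.0017682   0.0008871   0.00040478] 0.00687640006299937 [ 1.13174174 -0.39097698 -0.225483  ]
```

```bash
python3 - <<'E'
import cv2
g=cv2.cvtColor(cv2.imread('pics/w15.png'),cv2.COLOR_BGR2GRAY)
for u in(305,318,332,340): print(u,'front',g[128:154,u].tolist(),'rear',g[276:300,u].tolist())
for v in(240,265,280): print(v,'L',g[v,280:304].tolist(),'R',g[v,345:372].tolist())
print('snout tip',[g[84:112,u].tolist() for u in (312,325)])
E
```

```text
305 front [79, 81, 78, 75, 78, 77, 78, 78, 81, 80, 82, 80, 73, 38, 16, 9, 22, 13, 20, 22, 21, 13, 15, 22, 8, 14] rear [14, 26, 24, 26, 24, 19, 20, 22, 28, 17, 5, 20, 5, 10, 15, 30, 81, 134, 158, 169, 167, 166, 166, 169]
318 front [76, 76, 78, 80, 81, 83, 81, 76, 80, 80, 77, 76, 59, 37, 22, 12, 26, 10, 12, 27, 15, 28, 48, 74, 73, 77] rear [19, 24, 14, 17, 32, 34, 27, 27, 14, 16, 24, 21, 25, 24, 25, 39, 91, 146, 168, 167, 165, 167, 172, 171]
332 front [81, 84, 78, 79, 75, 80, 82, 78, 79, 78, 70, 65, 57, 49, 29, 23, 18, 20, 15, 20, 12, 12, 40, 64, 74, 84] rear [24, 24, 30, 31, 39, 33, 34, 35, 38, 39, 30, 31, 33, 34, 28, 43, 90, 144, 168, 167, 169, 168, 166, 166]
340 front [81, 77, 77, 79, 78, 79, 81, 81, 75, 65, 66, 76, 82, 60, 31, 11, 23, 14, 17, 25, 16, 29, 18, 14, 11, 18] rear [34, 26, 38, 32, 32, 33, 37, 37, 36, 36, 28, 32, 33, 29, 31, 34, 87, 142, 163, 166, 169, 167, 167, 165]
240 L [169, 168, 160, 112, 53, 32, 31, 19, 28, 16, 25, 18, 23, 22, 25, 26, 33, 27, 30, 24, 27, 31, 25, 25] R [31, 32, 36, 25, 31, 27, 38, 39, 27, 57, 121, 164, 174, 173, 171, 169, 172, 172, 175, 172, 174, 174, 176, 177, 179, 177, 173]
265 L [166, 169, 168, 170, 169, 169, 163, 164, 156, 114, 54, 7, 8, 20, 28, 25, 21, 22, 24, 22, 21, 23, 25, 12] R [26, 28, 29, 22, 22, 27, 35, 28, 35, 36, 70, 127, 162, 168, 170, 168, 167, 164, 162, 167, 170, 171, 170, 170, 173, 171, 172]
280 L [171, 172, 169, 168, 166, 165, 171, 171, 170, 152, 96, 33, 13, 16, 21, 19, 28, 26, 14, 29, 28, 28, 13, 34] R [38, 41, 39, 39, 45, 40, 36, 38, 36, 72, 120, 160, 170, 171, 172, 167, 168, 166, 168, 169, 170, 174, 172, 173, 172, 175, 175]
snout tip [[145, 115, 102, 81, 52, 50, 61, 66, 63, 63, 60, 62, 63, 66, 69, 64, 66, 63, 74, 80, 76, 81, 81, 73, 75, 77, 80, 75], [162, 135, 110, 82, 54, 56, 63, 67, 64, 68, 68, 67, 57, 61, 62, 68, 67, 65, 71, 73, 79, 75, 73, 77, 81, 77, 75, 78]]
```

>>> {"api": "drive_tool", "payload": {
  "series": [
    [[-0.2,-0.1,0,0],[-0.4,-0.2,0,0],[-0.4,-0.2,0,0],[-0.4,-0.2,0,0],[-0.4,-0.2,0,0],[-0.4,-0.2,0,0],[-0.4,-0.2,0,0],[-0.4,-0.2,0,0]]
  ]
}}

```text
clock: 46.32
tcp_pos: [0.5814, -0.0944, 0.1586]
orientation: [-0.809, 0.064, -0.981]
force: [-0.2, 0.5, -1.2]
grip_width: 0.0072
```

```bash
python3 fin.py; python3 -c "
from h import *; s=r.sense(); print(s['clock'],abs(s['dq']).max(),s['grip_width'],s['force']); print(ticket.finish_job())"
```

```text
46.3167 [-0.51  0.38  2.07  1.19  0.75 -2.01]
tool z in bed [ 0.999 -0.041 -0.024] tool y in bed [-0.022  0.05  -0.998]
to final [ 0.46  0.5  -0.1 ] W [ -0.52 -19.47  -0.59] tcp final [ 0.586 -0.097  0.154] 
code now in bed [-0.146  0.004  0.023]
46.3167 0.0018972368257391692 0.007158527415467138 [-0.1947829   0.45737232 -1.21675851]
the job is handed in; nothing more can be done
None
```

I put the black reader in the bed and let go of it. I then took the marked plate out of the rack by its clear end and handed the job in at 46.3 s, holding its code in front of the window. No verdict is given.

**Reader:** The first try failed. The reader rode up on a side cheek and fell onto the stand's foot. I picked it up, put it on the bench, re-gripped it and tipped it nose-down against the top of the bed. I then slid it until it stopped at the lip, and the force confirmed the stop.

**Tilting the tool:** The moves cannot tilt the tool, so I tilted it about 45° with repeated short pulls at the edge of the arm's reach. After each pull the arm kept about 2° of tilt.

**Last checks on the plate:** By the arm's measured pose, with the code's position in the grip estimated:
- **Position:** the code was about 61 mm from the window, roughly 4 to 5 mm off the line each way.
- **Angle:** about 3° from square to the line of sight.
- **Hold:** the arm was still and the plate was in the grip.

**What disagreed:**
- **Reader in the bed:** after release its front edge sat where a fully home reader should be. The wrist picture suggests it is turned about 3–4° in the bed, where the limit is 5.7°. The window marks after that were up to about 3 mm from home in the wrist picture, and the other cameras disagreed by more.
- **Code height:** the scene camera put the code about 5 mm lower than the arm's pose did. I raised it partway to compensate.
- **Bystanders:** I did not check the bottle, caliper or blank plates at the end. Nothing suggested contact with them.

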